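# Zero the thickness gauge on the master blank

## Task

Set the bench thickness gauge to zero on the master, which is the longest of the three square wooden blanks: lay it lengthwise on the gauge's anvil bar, its far end between the side cheeks and up against the back stop, then push the spindle down by its cap until its foot rests on the blank. With the blank and the spindle so, press the round key on the read-out just until it clicks, no further, or the push springs the gauge and spoils the zero, and let it come up again. Leave the square keys, the other two blanks and the other things on the table alone.

Things in the scene. Friction and masses are not known exactly. Their poses are not given: they have to be found in the camera images.
- gauge: bench thickness gauge, fixed: grey base plate 200 x 280 mm, top 24 mm above the table. Origin at the centre of its underside; x points away from the worker, y to the left, z up. At y = +80 mm an anvil bar runs along x to a back stop; behind it a column (x = +78 mm, 174 mm high) whose arm holds the spindle. On the right (x = -85 to +20, y = -137 to -3 mm) the read-out: display and three keys.
- anvil_seat (a point): where the long blank's centre lies when it is home, its long axis along this x. Fixed to the gauge, with its axes; 49.5 mm above the table, at the gauge's x = -35, y = +80 mm. The anvil bar under it is 24 mm wide, top at 36 mm above the table, from 60 mm in front of this point to the back stop, whose upright face is 80 mm behind it.
- cheek_mouth (a point): centre of the mouth between the two side cheeks, on top of the anvil bar, gauge's axes, 19 mm behind anvil_seat. The cheeks stand 10 mm higher than the bar, 32 mm apart from 18 to 58 mm behind this point; in front of that they flare to 44 mm. The fingers find room beside the bar only in front of this point.
- long_blank_centre (a point): centre of the loose master blank, dark brown wood, 27 x 160 x 27 mm, the longest of the three, 0.09 kg, lying on the table; its long axis is this y, z is up. It can be gripped across its 27 mm width.
- middle_blank_centre (a point): centre of another loose blank, almost black wood, 27 x 140 x 27 mm, long axis y; not wanted
- short_blank_centre (a point): centre of another loose blank, light wood, 27 x 120 x 27 mm, long axis y; not wanted
- spindle (a joint): how far the spindle is pushed down, in m: 0 fully raised, limit 0.030; it starts at 0 to 0.006 and stays where it is left (friction about 4 N). Its foot, 20 mm across, stands over the gauge's x = +25, y = +80 mm; at 0 it is 81 mm above the table, and it meets the blank lying on the anvil bar at 0.018.
- spindle_cap (a point): centre of the flat top of the spindle's black round cap (32 mm across), 193 mm above the table at spindle 0; it moves with the spindle and is pushed straight down. The arm and bush below it reach from 104 to 155 mm above the table.
- zero_key_base (a point): point in the read-out's face under the middle of the round key; z is out of the face (which slopes 20 degrees down to the worker), the line the key moves on; y runs along the row of keys, 40 mm apart. Which of the three places is the round one's varies. Its cap is 24 mm across, its top 9.5 to 16.5 mm out of the face: set differently each time, not shown by this point, to be felt.
- zero_key (a joint): travel of the round tactile dome key, in m: 0 up, grows as it is pressed. The force rises to about 6.3 N at 0.0014, then the dome snaps over and the force drops to about 2 N at 0.0040 (the click); beyond that it rises steeply again (6 N at 0.0053) to the stop at 0.0062. It springs back when let go.
- units_key (a joint): travel of one of the two square keys (21 mm wide), like the round one; not to be pressed
- power_key (a joint): travel of the other square key; not to be pressed
- sanding_block: sanding block, 52 x 92 x 32 mm, loose; origin under its centre; bystander
- whetstone: grey whetstone, 33 x 68 x 27 mm, loose; bystander
- calipers: calipers, 71 x 186 x 10 mm, loose; bystander

How it is judged:
By the outcome, as a careful person would: the job done as asked, in the order asked, and still so for the second after the job is handed in, with the robot touching nothing.
It also fails if it takes over 64 s, if anything falls off the work surface, if the arm or the gripper's body presses on something with over 40 N, if the wrist force passes 120 N, or if a joint passes its speed limit or range.

## Robot

A 6-joint arm with a two-finger parallel gripper is mounted at the origin on a cart in front of the work surface, level with it; the furniture and walls round the work are solid. World frame = base frame: x ahead of the robot, y to its left, z up, the work surface at z = 0. Lengths are in mm, angles in rad, forces in N, time in s.
With the tool pointing down it reaches from about 300 to 775 mm from the base axis. Payload 14.6 kg.
Tool frame: the origin (TCP) lies at the very end of the fingers, on their centre line; the grasp point (between the pads) lies 19 mm behind it; z points along the fingers, y is the direction in which the jaws open and shut (so a half turn about z gives the same grasp; the last joint's range is limited). The gripper opens to 94 mm and grips with 3 to 60 N. Pads are 16 mm wide; open, the fingers measure 119 mm over their backs; the gripper's body (75 mm by 177 mm) begins 78 mm behind the grasp point.
Start: joints at [-1.338, 0.3, 1.521, -0, 1.321, -0.067], TCP at [162.424, -525.459, 205.446] pointing down, gripper open.
Joint ranges: [-3.03, 3.03], [-0.79, 2.21], [0.23, 2.52], [-1.04, 4.18], [0, 3.07], [-2.55, 2.55]. Speed limits (rad/s): [2.22, 2.22, 2.57, 3.14, 3.14, 3.14].

## Interface

Orientations are given as [roll, pitch, yaw] about the fixed x, y, z axes, in that order (R = Rz(yaw) Ry(pitch) Rx(roll)).
In Python, from cell import manip gives the robot as it stands.
- The arm moves only by the shell command python3 -m pendant 'ROWS' [FORCE]. ROWS is JSON, a list of rows, each an object with "claw": the finger opening in m, from 0 to 0.094; "delta_pos": the shift along the tool's x, y, z in m, a list of three; "rotation": the turn, a rotation vector about the tool's x, y, z in rad, a list of three. A call has 1 to 10 rows; each row is the pose to reach, as a shift and turn from the pose measured when the call began, along the tool's axes at that moment; what a row does not reach only later rows make up. A row lasts 1/8 s, in which the tool goes at most 62.5 mm and 10.7 degrees, less where a joint would pass 70% of its speed; a pose out of reach is approached as far as the arm can. A call with a gripper value outside its range is refused whole. The fingers move at their own pace and stop on an object; FORCE is the grip in N (left out, the last holds). Time passes only in rows, so rows that repeat a pose let the fingers close. It gives the time, the measured TCP pose, the force and the opening at its end, in the units of the state.
- manip.read_state(): the state, without advancing time (a new reading comes with each control period).
- manip.camera(name): name is "scene" or "top"; returns the picture (420x560x3 uint8, red, green, blue); there is no depth.
- manip.camera_model(name): a dict with "fx", "fy", "cx", "cy" (pixels), "cam_to_world" (4x4, takes a point from camera to world coordinates). Camera axes: x right, y up, looking along -z (the intrinsics and any distortion apply to the point x, -y, -z); pixel columns grow to the right and rows downward; lengths in mm; the calibration is good to about 2 mm. A picture is of the moment at which its call begins. camera_model takes no time and is no camera call.
- manip.sign_off(): hands the job in, once; it reports no verdict.
The state is a dict: "clock": time; "joints": joint angles; "qd": joint speeds; "effort": joint torques, N m; "eef_pos": TCP position; "eef_rot": TCP orientation; "wrist_force": force on the tool from outside, world axes, zero at the start; "moment": the same for the moment, N m; "finger_gap": finger opening in mm.
Only numpy, scipy, OpenCV 4.12 (cv2) and the standard library are available. Lean on these libraries where they do the work, as an engineer would, in place of code of your own. Each camera call takes 0.05 s, during which the arm holds its last target.

## Working session

There is one attempt and no reset: what is moved stays moved. The work goes in short steps, Python scripts to look and compute and a shell command to move; the robot and the scene stay as the last step left them, time stands still between calls to the robot, and variables do not carry over. Pictures are saved under pics/ and viewed, and the job is handed in when it is done.

```bash
ls; mkdir -p pics
python3 - <<'E'
from cell import manip
import cv2,numpy as np
for n in("scene","top"):
    im=manip.camera(n); cv2.imwrite(f"pics/{n}0.png",im[:,:,::-1])
    m=manip.camera_model(n); print(n,{k:(np.round(v,3).tolist() if k=='cam_to_world' else v) for k,v in m.items()})
print(manip.read_state())
E
```

```text
pics
scene {'fx': 433.2724530183544, 'fy': 433.2724530183544, 'cx': 279.8391366467026, 'cy': 213.90606879905255, 'cam_to_world': [[-0.779, 0.347, -0.523, -117.544], [-0.627, -0.46, 0.628, 857.126], [-0.023, 0.817, 0.576, 937.189], [0.0, 0.0, 0.0, 1.0]]}
top {'fx': 418.93326522852306, 'fy': 418.93326522852306, 'cx': 273.05411087436624, 'cy': 208.23806908182848, 'cam_to_world': [[0.014, 0.989, -0.144, 405.547], [-1.0, 0.014, 0.002, -4.324], [0.004, 0.144, 0.99, 1201.41], [0.0, 0.0, 0.0, 1.0]]}
{'clock': 0.1, 'joints': array([-1.33759016e+00,  3.00397841e-01,  1.52151527e+00, -3.50418327e-05,
        1.32070229e+00, -6.65894533e-02]), 'qd': array([ 4.02751241e-04, -1.32781153e-03, -1.43417814e-03, -6.81560557e-05,
       -7.09563229e-04,  7.27377065e-04]), 'effort': array([ 7.27749193e-05, -5.32644689e+01, -3.53284478e+01,  7.08851824e-02,
        2.34431477e-02, -6.50048241e-05]), 'eef_pos': array([ 162.36811059, -525.24048035,  204.9543537 ]), 'eef_rot': array([-3.14056991e+00, -3.41863175e-05,  2.99804293e-01]), 'wrist_force': array([-0.18874641,  0.27880622, -0.52621924]), 'moment': array([ 0.00398196, -0.03250403, -0.03588843]), 'finger_gap': 94.09749416529371}
```

View pics/scene0.png

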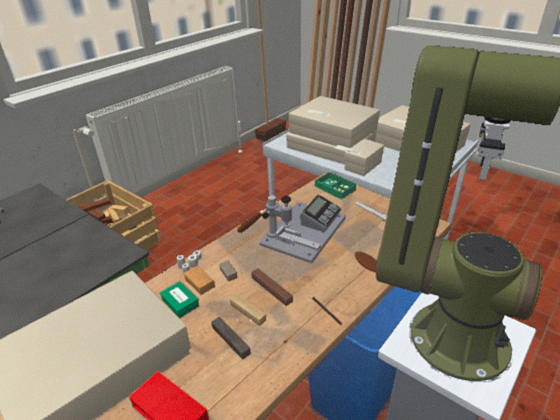

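View pics/top0.png

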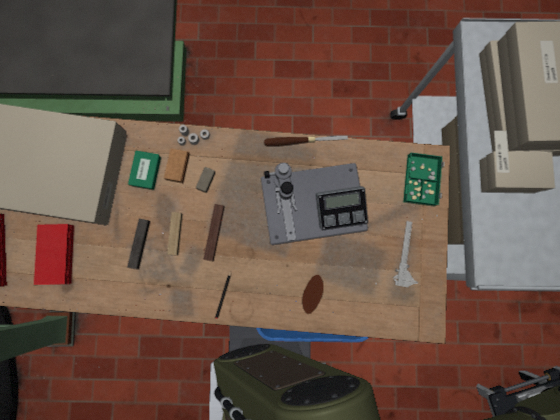

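The top view shows the gauge at about (315,203), with the read-out on its right at (343,208). The three blanks are at (214,232) brown, (175,234) light and (139,244) black. I'll enlarge both views.

Run:
```python
import cv2
a=cv2.imread("pics/top0.png")
cv2.imwrite("pics/t_g.png",cv2.resize(a[150:255,250:385],None,fx=5.5,fy=5.5,interpolation=cv2.INTER_CUBIC))
cv2.imwrite("pics/t_b.png",cv2.resize(a[190:280,115:245],None,fx=5.5,fy=5.5,interpolation=cv2.INTER_CUBIC))
a=cv2.imread("pics/scene0.png")
cv2.imwrite("pics/s_g.png",cv2.resize(a[180:270,250:355],None,fx=6,fy=6,interpolation=cv2.INTER_CUBIC))
```

```text
(no output)
```

View pics/t_g.png

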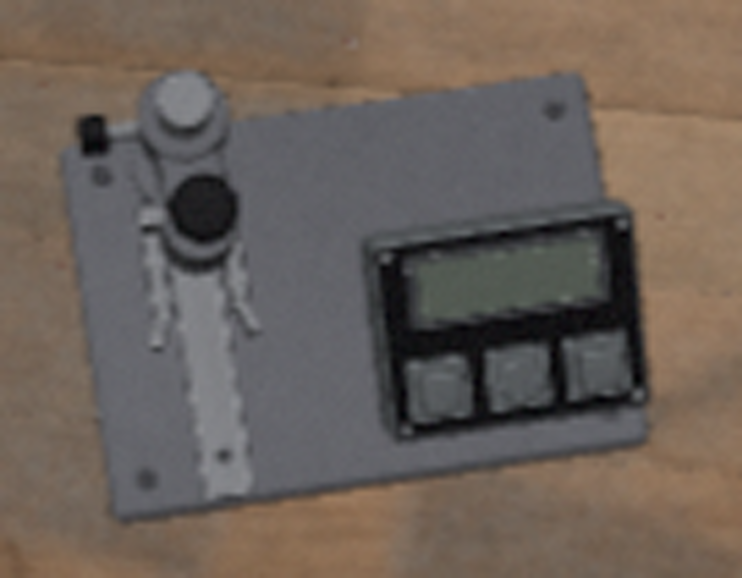

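View pics/t_b.png

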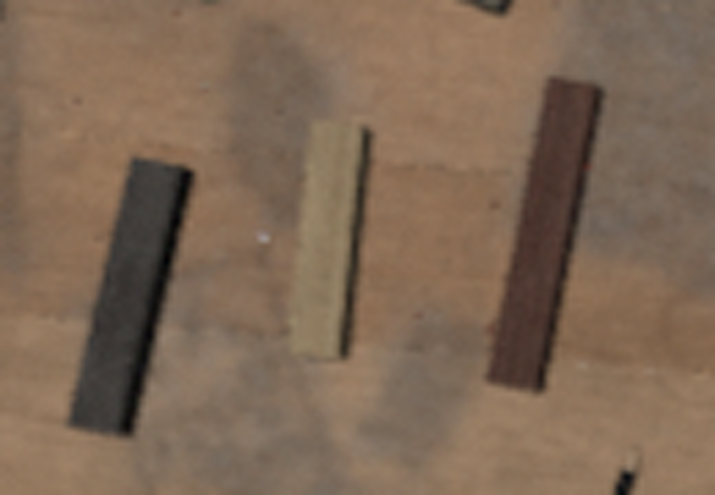

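View pics/s_g.png

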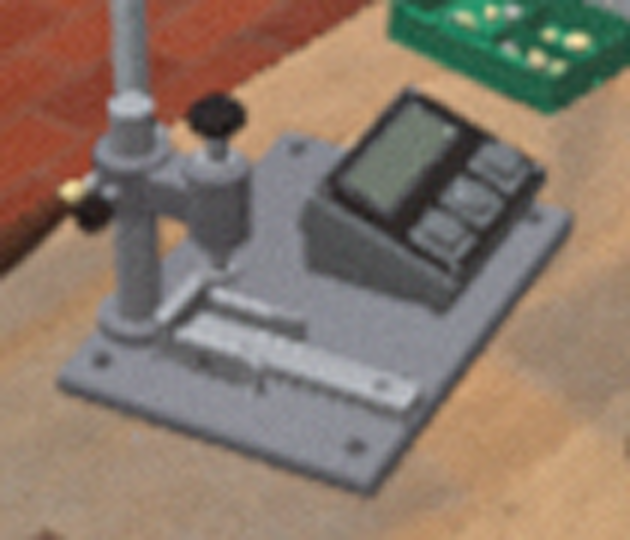

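```bash
cat > h.py <<'E'
from cell import manip
import cv2,numpy as np
def ray(n,u,v):
    m=manip.camera_model(n);T=np.array(m["cam_to_world"])
    d=np.array([(u-m["cx"])/m["fx"],-(v-m["cy"])/m["fy"],-1.]);return T[:3,3],T[:3,:3]@d
def onz(n,u,v,z):
    o,d=ray(n,u,v);return o+d*(z-o[2])/d[2]
def tri(a,b):
    (o1,d1),(o2,d2)=ray(*a),ray(*b)
    s=np.linalg.lstsq(np.c_[d1,-d2],o2-o1,rcond=None)[0]
    p,q=o1+s[0]*d1,o2+s[1]*d2;return (p+q)/2,np.linalg.norm(p-q)
def proj(n,P):
    m=manip.camera_model(n);T=np.array(m["cam_to_world"]);c=(np.asarray(P,float)-T[:3,3])@T[:3,:3]
    return np.array([m["cx"]-m["fx"]*c[...,0]/c[...,2],m["cy"]+m["fy"]*c[...,1]/c[...,2]]).T
E
python3 - <<'E'
from h import *
S={n:np.mean([manip.camera(n).astype(float) for _ in range(4)],0) for n in("top","scene")}
np.savez("pics/avg.npz",**S)
a=S["top"][:,:,::-1].astype(np.uint8)
k=a[205:230,318:372]; k=np.clip((k.astype(float)-10)*1.6,0,255).astype(np.uint8)
cv2.imwrite("pics/k_t.png",cv2.resize(k,None,fx=14,fy=14,interpolation=cv2.INTER_CUBIC))
s=S["scene"][:,:,::-1].astype(np.uint8)[200:228,315:345]; s=np.clip((s.astype(float)-10)*1.6,0,255).astype(np.uint8)
cv2.imwrite("pics/k_s.png",cv2.resize(s,None,fx=18,fy=18,interpolation=cv2.INTER_CUBIC))
# base corners z=24 from crop px
f=lambda x,y:(250+(x+.5)/5.5-.5,150+(y+.5)/5.5-.5)
C={k:onz("top",*f(*p),24) for k,p in dict(TL=(62,150),TR=(583,72),BR=(647,442),BL=(115,520)).items()}
for k,v in C.items(): print(k,v.round(1))
print("c",np.mean(list(C.values()),0)); 
print([np.linalg.norm(C[a]-C[b]).round(1) for a,b in(("TL","TR"),("BL","BR"),("TL","BL"),("TR","BR"))])
for a,b in(("BL","TL"),("BR","TR")): d=C[b]-C[a];print("yaw",np.arctan2(d[1],d[0]))
for a,b in(("TR","TL"),("BR","BL")): d=C[b]-C[a];print("yaw",np.arctan2(-d[0],d[1]))
E
```

```text
TL [667.9  30.1  24. ]
TR [ 713.8 -242.6   24. ]
BR [ 519.3 -272.7   24. ]
BL [ 4.755e+02 -4.000e-01  2.400e+01]
c [ 594.14024513 -121.4002902    24.        ]
[np.float64(276.6), np.float64(275.8), np.float64(194.8), np.float64(196.8)]
yaw 0.15736930074306202
yaw 0.1531770602421534
yaw 0.16664922486030484
yaw 0.1595009613949983
```

View pics/k_t.png

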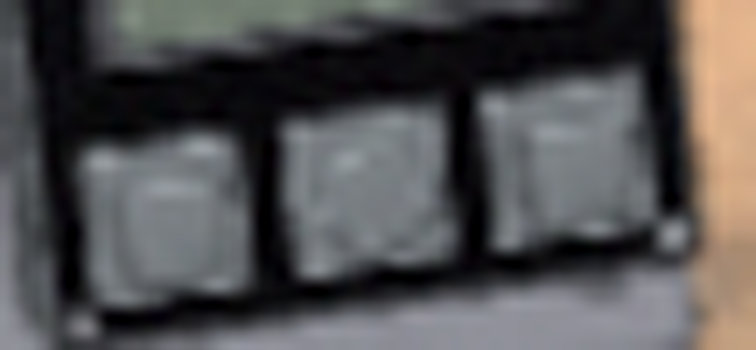

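View pics/k_s.png

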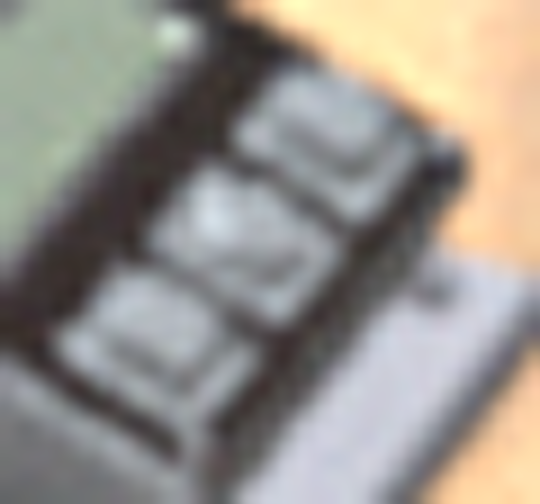

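The middle key looks round in both views: it has a disc cap, while its neighbours are square. Next I'll measure the blanks and the gauge landmarks.

Run:
```python
from h import *
S=np.load("pics/avg.npz");t=S["top"].astype(np.uint8);s=S["scene"].astype(np.uint8)
def blob(n,im,box,mask):
    x0,y0,x1,y1=box;m=mask(im[y0:y1,x0:x1].astype(int)).astype(np.uint8)
    k,l,st,ce=cv2.connectedComponentsWithStats(m);i=1+np.argmax(st[1:,4])
    c=max(cv2.findContours((l==i).astype(np.uint8),0,1)[0],key=cv2.contourArea)
    return ce[i]+[x0,y0],st[i],c[:,0,:]+[x0,y0]
# cap
ct,st,_=blob("top",t,(270,170,300,205),lambda a:a.sum(2)<120);print("cap top",ct,st)
cs,st2,_=blob("scene",s,(275,190,297,205),lambda a:a.sum(2)<150);print("cap sc",cs,st2)
print("cap tri",tri(("top",*ct),("scene",*cs)), onz("top",*ct,190))
# blanks
for nm,box,f in(("brown",(195,195,232,270),lambda a:(a.sum(2)<290)&(a[:,:,0]-a[:,:,2]<70)),("black",(120,212,160,275),lambda a:a.sum(2)<230)):
    c,st,cn=blob("top",t,box,f)
    r=cv2.minAreaRect(cn.astype(np.float32));b=cv2.boxPoints(r)
    P=np.array([onz("top",*p,27) for p in b]);L=sorted(np.linalg.norm(P[i]-P[i-1]) for i in range(4))
    print(nm,c,st,r,"ctr",P.mean(0).round(1),"sides",np.round(L,1))
    i=max(range(4),key=lambda i:np.linalg.norm(P[i]-P[i-1]));d=P[i]-P[i-1];print(" axis ang",np.arctan2(d[1],d[0]))
    print("px",b.round(1).tolist())
```

```text
cap top [286.57017544 187.42982456] [ 11  12  12  12 114]
cap sc [285.5        199.14285714] [ 7  6  8  7 42]
cap tri (array([605.5228381 , -39.40066504, 182.79132961]), np.float64(2.861768138530155)) [605.32318854 -38.38748741 190.        ]
brown [213.8374817  232.27232796] [  8   9  23  58 683] ((213.9705047607422, 231.8729248046875), (13.341154098510742, 57.95428466796875), 13.495734214782715) ctr [508.3 158.7  27. ] sides [ 37.3  38.  162.3 162.5]
 axis ang -0.19931982179955454
px [[200.6999969482422, 258.5], [214.1999969482422, 202.10000610351562], [227.1999969482422, 205.3000030517578], [213.6999969482422, 261.6000061035156]]
black [138.58445946 243.76351351] [  8   7  22  51 592] ((138.62078857421875, 243.6432342529297), (12.292320251464844, 50.2935791015625), 12.994616508483887) ctr [472.1 368.1  27. ] sides [ 34.4  35.  139.  139.1]
 axis ang -0.16648782067807055
px [[127.0, 266.79998779296875], [138.3000030517578, 217.8000030517578], [150.3000030517578, 220.5], [139.0, 269.5]]
```

Run:
```python
from h import *
S=np.load("pics/avg.npz")
c=np.array([594.1,-121.4,0]);w=.159;R=np.array([[np.cos(w),-np.sin(w),0],[np.sin(w),np.cos(w),0],[0,0,1]])
G=lambda *p:c+R@np.array(p,float)
pts={"base":[G(a*100,b*140,24) for a,b in((1,1),(1,-1),(-1,-1),(-1,1))],
"bar":[G(-95,92,36),G(-95,68,36),G(45,68,36),G(45,92,36)],
"ch":[G(2,96,46),G(42,96,46)],"ch2":[G(2,64,46),G(42,64,46)],
"cap":[G(25+16*np.cos(t),80+16*np.sin(t),190) for t in np.linspace(0,6.28,16)]}
for n,b,f in(("top",(255,155,380,255),6),("scene",(250,180,355,275),6)):
    x0,y0,x1,y1=b;im=cv2.resize(S[n][y0:y1,x0:x1,::-1].astype(np.uint8),None,fx=f,fy=f,interpolation=cv2.INTER_CUBIC)
    for P in pts.values():
        q=np.round((proj(n,np.array(P))-[x0,y0]+.5)*f-.5).astype(int);cv2.polylines(im,[q.reshape(-1,1,2)],True,(0,255,255),1)
    cv2.imwrite(f"pics/ov_{n}.png",im)
# blank
l0,l1=np.array([200.7,258.5]),np.array([214.2,202.1]);r0,r1=np.array([213.7,261.6]),np.array([227.2,205.3])
n_=(r0-l0)/np.linalg.norm(r0-l0);u=(l1-l0)/np.linalg.norm(l1-l0)
A=onz("top",*(l0-.5*n_-.5*u),0);
L0,L1=[onz("top",*(p-.5*n_),27) for p in(l0,l1)];Rm0,Rm1=[onz("top",*(p+.5*n_),0) for p in(r0,r1)]
far=onz("top",*((l1+r1)/2+.5*u),27);near=onz("top",*((l0+r0)/2-.5*u),0)
for a,b in((L0,L1),(Rm0,Rm1)):d=b-a;print("ang",np.arctan2(d[1],d[0]),a.round(1),b.round(1))
d=L1-L0;th=np.arctan2(d[1],d[0]);e=np.array([np.cos(th),np.sin(th)]);nn=np.array([-e[1],e[0]])
print("lat",(L0[:2]+L1[:2])@nn/2,(Rm0[:2]+Rm1[:2])@nn/2,"lon",far[:2]@e,near[:2]@e)
la=((L0[:2]+L1[:2])@nn/2+(Rm0[:2]+Rm1[:2])@nn/2)/2;lo=(far[:2]@e+near[:2]@e)/2
print("centre",la*nn+lo*e,th)
```

```text
ang -0.19852941542764518 [433.  194.6  27. ] [592.4 162.5  27. ]
ang -0.20381993966130865 [424.8 159.1   0. ] [587.3 125.5   0. ]
lat 276.13940491484067 239.27534529398056 lon 549.5806174596636 384.0571175517056
centre [508.47653142 160.5757243 ] -0.19852941542764518
```

View pics/ov_top.png

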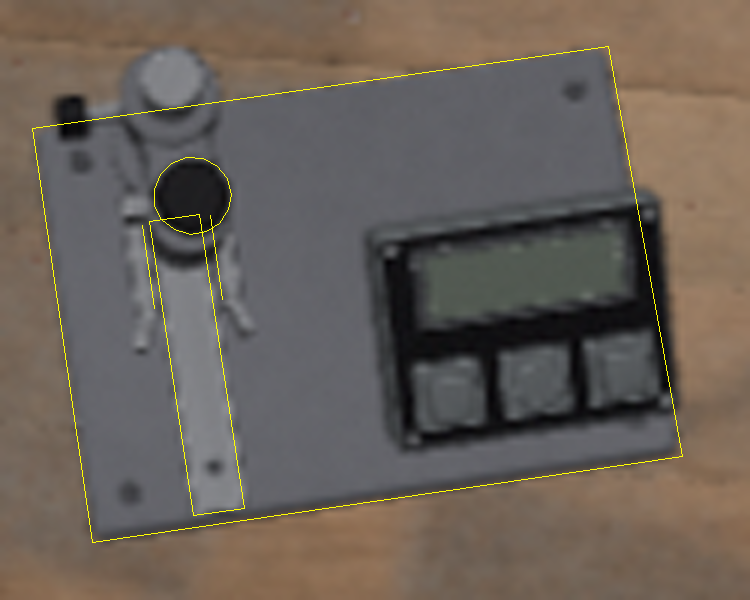

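View pics/ov_scene.png

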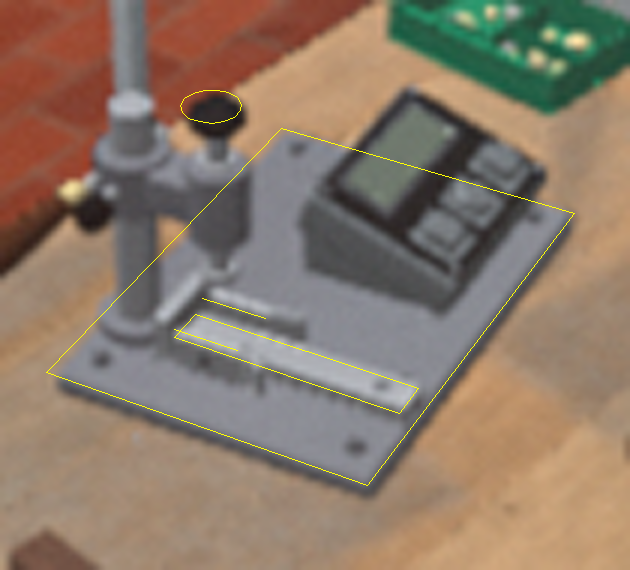

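Run:
```python
from h import *
S=np.load("pics/avg.npz");g=cv2.cvtColor(S["top"].astype(np.uint8),cv2.COLOR_RGB2GRAY).astype(float)
c=np.array([594.1,-121.4,0]);w=.159;R=np.array([[np.cos(w),-np.sin(w),0],[np.sin(w),np.cos(w),0],[0,0,1]])
G=lambda *p:c+R@np.array(p,float)
ys=np.arange(60,101,1.)
for x in(-90,-80,-70,-60,-50,-40,-30,-20):
    q=proj("top",np.array([G(x,y,36) for y in ys])).astype(np.float32)
    v=cv2.remap(g.astype(np.float32),q[:,0].reshape(1,-1),q[:,1].reshape(1,-1),cv2.INTER_LINEAR)[0]
    d=np.gradient(v);i=np.clip(d[:20],0,None);j=np.clip(-d[20:],0,None)
    print(x,"edges",(i@ys[:20]/i.sum()).round(1),(j@ys[20:]/j.sum()).round(1),v[::3].astype(int))
# cheeks z=46
ys=np.arange(50,111,1.)
for x in(2,10,-5,-12):
    q=proj("top",np.array([G(x,y,46) for y in ys])).astype(np.float32)
    print(x,cv2.remap(g.astype(np.float32),q[:,0].reshape(1,-1),q[:,1].reshape(1,-1),cv2.INTER_LINEAR)[0].astype(int)[::2])
```

```text
-90 edges 68.0 90.0 [101 100 102 122 133 132 131 130 130 130 114  96 100 100]
-80 edges 67.9 92.3 [100 101 107 123 132 130 122 125 131 133 134 114 100 101]
-70 edges 67.7 90.2 [100  99 102 125 132 121 114 120 128 131 112  95  99 101]
-60 edges 69.0 91.8 [101 101 102 120 132 129 129 131 131 132 130 108  99 101]
-50 edges 67.1 90.1 [103 102 113 131 132 128 128 130 131 130 116 104 102 103]
-40 edges 69.2 91.6 [102 102  98 115 129 127 128 129 130 131 124 107 102 102]
-30 edges 67.1 90.0 [101 103 110 123 128 127 127 128 130 129 113 101 103 102]
-20 edges 69.0 90.8 [101 101  90 111 129 127 127 128 129 129 118  98  99 103]
2 [102 100  92  97 108 118 103  93  91 115 128 132 128 127 127 128 128 129
 130 128 115  99  82 103 118 125 109  99  96 101 102]
10 [101  98 100 114 124 127 121 106 101 106 121 127 129 128 128 128 129 130
 130 128 122 112 113 122 129 131 127 117 106 101 101]
-5 [102 103 111 121 118 100  86  90  90  97 112 126 129 128 126 127 128 129
 129 130 129 118 107 102 105 113 116 114 106 104 103]
-12 [104 110 117 109  94  84  94 100 108 126 132 132 128 127 127 128 128 129
 129 127 121 112 105 103  97 102 116 129 126 115 104]
```

Run:
```python
from h import *
S=np.load("pics/avg.npz");t=S["top"]
g=t.mean(2).astype(np.float32)
c0=np.array([508.5,160.6]);th=-.2;e=np.array([np.cos(th),np.sin(th)]);n=np.array([-e[1],e[0]])
def prof(a,b,N):
    q=proj("top",np.array([np.r_[p,27] for p in np.linspace(a,b,N)])).astype(np.float32)
    return cv2.remap(g,q[:,0].reshape(1,-1),q[:,1].reshape(1,-1),cv2.INTER_LINEAR)[0]
for s in(-60,-40,-20,0,20,40,60):
    v=prof(c0+s*e-30*n,c0+s*e+30*n,31);print(s,v.astype(int))
print("lon")
for l in(-5,0,5):
    v=prof(c0+l*n-100*e,c0+l*n-60*e,21);print(v.astype(int))
    v=prof(c0+l*n+60*e,c0+l*n+100*e,21);print(v.astype(int))
cv2.imwrite("pics/br.png",cv2.resize(t[195:270,192:235,::-1].astype(np.uint8),None,fx=8,fy=8,interpolation=cv2.INTER_NEAREST))
```

```text
-60 [111 110 108 106 105  86  59  33  44  53  59  60  59  59  59  57  57  59
  61  62  66  83  94 100  99  98  98  98  97  96  96]
-40 [105 104 104 104 103  97  73  51  38  52  59  60  57  58  59  59  58  58
  58  59  66  80 100 110 114 112 110 108 107 109 110]
-20 [112 112 112 110 110 102  83  53  44  50  61  63  62  60  59  58  57  58
  58  58  59  76  98 111 113 111 110 108 107 108 108]
0 [100 101 101 101 102 102  88  65  42  45  57  63  63  62  61  58  57  56
  57  56  57  68  86 101 108 110 110 110 108 108 110]
20 [ 99  99  98  98  98  97  91  71  49  44  54  62  63  59  57  57  56  57
  58  58  58  62  77  94 106 110 111 112 113 111 110]
40 [106 103 102 101 100 101  98  81  55  39  47  56  62  63  63  61  58  58
  60  61  60  64  76  96 109 115 115 114 115 116 117]
60 [104 103 103 101  99 100  98  88  64  48  45  58  64  65  62  63  62  60
  61  63  64  61  73  90 107 114 117 118 118 119 119]
lon
[125 126 126 124 122 121 122 124 123 107  80  65  59  59  59  58  58  57
  58  58  59]
[ 67  66  66  66  66  65  65  63  64  69  87  99 105 106 107 107 108 110
 111 109 107]
[123 125 126 125 124 122 124 125 123 101  77  59  55  55  56  57  56  56
  56  57  57]
[ 63  63  63  63  65  65  65  64  65  75  97 103 106 106 106 107 109 111
 110 109 107]
[125 125 125 126 125 123 124 125 120 106  81  67  60  61  61  60  60  58
  58  59  60]
[ 60  59  58  58  58  56  57  58  58  79  95 105 106 106 105 105 106 109
 109 109 108]
```

View pics/br.png

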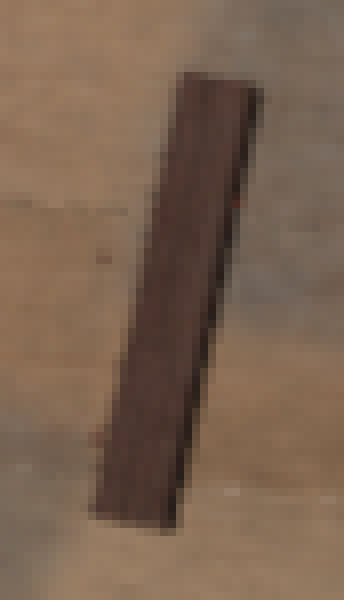

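The brown blank is 160 mm long. Its centre is at (508.3, 160.6) and its axis at about -0.17 rad. The gauge is at (594.1, -121.4) with yaw 0.159. I'll start the approach.

```bash
cat > d.py <<'E'
import sys,numpy as np
from scipy.spatial.transform import Rotation as Ro
from cell import manip
def st():
    s=manip.read_state();print("t",round(s["clock"],2),"pos",s["eef_pos"].round(2),"rot",s["eef_rot"].round(4),"F",s["wrist_force"].round(2),"gap",round(s["finger_gap"],1),"j",s["joints"].round(2));return s
def to(pos,rpy=None):
    s=st();R=Ro.from_euler("xyz",s["eef_rot"])
    print("delta m",(R.inv().apply(np.array(pos)-s["eef_pos"])/1000).round(4),end=" ")
    if rpy is not None: print("rot",(R.inv()*Ro.from_euler("xyz",rpy)).as_rotvec().round(4))
if __name__=="__main__":
    a=[float(x) for x in sys.argv[1:]]
    to(a[:3],a[3:6] if len(a)>3 else None) if a else st()
E
python3 d.py 493.5 163.1 120 3.14159 0 -0.17; python3 d.py 320 -180 230 3.14159 0 -0.17
```

```text
t 0.5 pos [ 162.44 -525.44  205.43] rot [-3.1416  0.      0.2998] F [-0.13 -0.38  0.6 ] gap 93.8 j [-1.34  0.3   1.52 -0.    1.32 -0.07]
delta m [ 0.5197 -0.56    0.0854] rot [-0.      0.      0.4698]
t 0.5 pos [ 162.44 -525.44  205.43] rot [-3.1416  0.      0.2998] F [-0.13 -0.38  0.6 ] gap 93.8 j [-1.34  0.3   1.52 -0.    1.32 -0.07]
delta m [ 0.2526 -0.2835 -0.0246] rot [-0.      0.      0.4698]
```

```bash
python3 -m pendant '[{"claw":0.06,"delta_pos":[0.04,-0.045,-0.025],"rotation":[0,0,0.1]},{"claw":0.06,"delta_pos":[0.08,-0.09,-0.025],"rotation":[0,0,0.2]},{"claw":0.06,"delta_pos":[0.12,-0.135,-0.025],"rotation":[0,0,0.3]},{"claw":0.06,"delta_pos":[0.16,-0.18,-0.025],"rotation":[0,0,0.4]},{"claw":0.06,"delta_pos":[0.2,-0.225,-0.025],"rotation":[0,0,0.47]},{"claw":0.06,"delta_pos":[0.24,-0.27,-0.025],"rotation":[0,0,0.47]},{"claw":0.06,"delta_pos":[0.28,-0.315,-0.025],"rotation":[0,0,0.47]},{"claw":0.06,"delta_pos":[0.32,-0.355,-0.025],"rotation":[0,0,0.47]},{"claw":0.06,"delta_pos":[0.36,-0.395,-0.025],"rotation":[0,0,0.47]},{"claw":0.06,"delta_pos":[0.4,-0.435,-0.02],"rotation":[0,0,0.47]}]'; python3 d.py 493.5 163.1 60 3.14159 0 -0.17
```

```text
clock: 1.75
eef_pos: [416.9, 10.2, 225.9]
eef_rot: [-3.141, -0.002, -0.17]
wrist_force: [0.8, -1.4, 0.7]
finger_gap: 60.1
t 1.75 pos [416.87  10.21 225.95] rot [-3.1414e+00 -1.6000e-03 -1.6990e-01] F [ 0.75 -1.38  0.75] gap 60.1 j [-0.06 -0.02  1.84  0.    1.32  1.68]
delta m [ 0.0494 -0.1636  0.1661] rot [-0.0002 -0.0016  0.0001]
```

```bash
python3 -m pendant '[{"claw":0.06,"delta_pos":[0.013,-0.045,0.03],"rotation":[0,0,0]},{"claw":0.06,"delta_pos":[0.026,-0.09,0.06],"rotation":[0,0,0]},{"claw":0.06,"delta_pos":[0.038,-0.13,0.1],"rotation":[0,0,0]},{"claw":0.06,"delta_pos":[0.049,-0.164,0.14],"rotation":[0,0,0]},{"claw":0.06,"delta_pos":[0.049,-0.164,0.166],"rotation":[0,0,0]},{"claw":0.06,"delta_pos":[0.049,-0.164,0.166],"rotation":[0,0,0]}]'; python3 d.py 493.5 163.1 5 3.14159 0 -0.17
```

```text
clock: 2.5
eef_pos: [492.1, 163.5, 58.5]
eef_rot: [3.14, 0.002, -0.169]
wrist_force: [-0.5, -0.5, 0.6]
finger_gap: 60.1
t 2.5 pos [492.14 163.48  58.5 ] rot [ 3.1402e+00  1.8000e-03 -1.6950e-01] F [-0.46 -0.47  0.58] gap 60.1 j [ 0.25  0.41  1.75 -0.    0.99  1.99]
delta m [0.0015 0.0001 0.0535] rot [0.0013 0.0018 0.0005]
```

```bash
python3 -m pendant '[{"claw":0.06,"delta_pos":[0.0015,0,0.027],"rotation":[0.0013,0.0018,0]},{"claw":0.06,"delta_pos":[0.0015,0,0.052],"rotation":[0.0013,0.0018,0]},{"claw":0.06,"delta_pos":[0.0015,0,0.053],"rotation":[0.0013,0.0018,0]},{"claw":0.015,"delta_pos":[0.0015,0,0.053],"rotation":[0.0013,0.0018,0]},{"claw":0.015,"delta_pos":[0.0015,0,0.053],"rotation":[0.0013,0.0018,0]},{"claw":0.015,"delta_pos":[0.0015,0,0.053],"rotation":[0.0013,0.0018,0]},{"claw":0.015,"delta_pos":[0.0015,0,0.053],"rotation":[0.0013,0.0018,0]}]' 20
python3 - <<'E'
from h import *
cv2.imwrite("pics/g1.png",manip.camera("scene")[:,:,::-1]);cv2.imwrite("pics/g1t.png",manip.camera("top")[:,:,::-1])
E
python3 d.py
```

```text
clock: 3.38
eef_pos: [493.7, 163.2, 5.9]
eef_rot: [-3.141, -0.001, -0.169]
wrist_force: [-0.4, -0.6, 4.8]
finger_gap: 27.1
t 3.48 pos [493.72 163.2    5.95] rot [-3.1415e+00 -5.0000e-04 -1.6950e-01] F [-1.89 -0.45  6.65] gap 26.6 j [ 0.25  0.49  1.77 -0.    0.87  1.99]
```

View pics/g1.png

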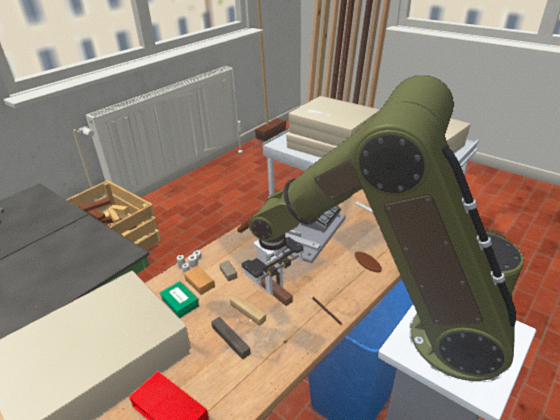

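Gripped at 27 mm. Next: lift the blank and carry it to the front of the bar.

```bash
python3 - <<'E'
import numpy as np
c=np.array([594.1,-121.4]);w=.159;R=np.array([[np.cos(w),-np.sin(w)],[np.sin(w),np.cos(w)]])
for x in(-122,-60,-50):print(x,(c+R@[x,79.8]).round(1))
E
python3 -m pendant '[{"claw":0.015,"delta_pos":[0,0,-0.02],"rotation":[0,0,0]},{"claw":0.015,"delta_pos":[0,0,-0.05],"rotation":[0,0,0]},{"claw":0.015,"delta_pos":[0,0,-0.08],"rotation":[0,0,0]},{"claw":0.015,"delta_pos":[0,0,-0.08],"rotation":[0,0,0]}]'; python3 d.py 461 -62.2 85 3.14159 0 .159
```

```text
-122 [461.  -61.9]
-60 [522.2 -52.1]
-50 [532.1 -50.5]
clock: 3.98
eef_pos: [494.6, 163.5, 87.7]
eef_rot: [-3.14, -0.004, -0.169]
wrist_force: [0.2, 0.1, -1.3]
finger_gap: 26.8
t 3.98 pos [494.59 163.47  87.69] rot [-3.1401 -0.0037 -0.1694] F [ 0.18  0.14 -1.26] gap 26.8 j [ 0.25  0.36  1.73 -0.    1.04  1.99]
delta m [0.0049 0.2281 0.0024] rot [-0.0009 -0.0039 -0.3284]
```

```bash
python3 -m pendant '[{"claw":0.015,"delta_pos":[-0.01,0.04,0],"rotation":[0,-0.002,-0.06]},{"claw":0.015,"delta_pos":[-0.01,0.08,0],"rotation":[0,-0.004,-0.13]},{"claw":0.015,"delta_pos":[-0.005,0.12,0],"rotation":[0,-0.004,-0.2]},{"claw":0.015,"delta_pos":[0,0.16,0],"rotation":[0,-0.004,-0.27]},{"claw":0.015,"delta_pos":[0.005,0.2,0],"rotation":[0,-0.004,-0.328]},{"claw":0.015,"delta_pos":[0.005,0.228,0],"rotation":[0,-0.004,-0.328]},{"claw":0.015,"delta_pos":[0.005,0.228,0.002],"rotation":[0,-0.004,-0.328]},{"claw":0.015,"delta_pos":[0.005,0.228,0.002],"rotation":[0,-0.004,-0.328]}]'; python3 d.py 461 -62.2 44.5 3.14159 0 .159;  python3 - <<'E'
from h import *
for n in("scene","top"): a=manip.camera(n)[:,:,::-1];b=a[150:300,200:400] ;cv2.imwrite(f"pics/p1{n}.png",cv2.resize(b,None,fx=4,fy=4,interpolation=cv2.INTER_CUBIC))
E
```

```text
clock: 4.97
eef_pos: [460.8, -61.5, 84.5]
eef_rot: [-3.14, 0.001, 0.159]
wrist_force: [-0.0, -0.3, -0.7]
finger_gap: 26.9
t 4.97 pos [460.77 -61.48  84.53] rot [-3.140e+00  1.100e-03  1.586e-01] F [-0.   -0.31 -0.74] gap 26.9 j [-0.21  0.26  1.88  0.    1.    1.2 ]
delta m [0.0002 0.0008 0.04  ] rot [-0.0016  0.0011 -0.0004]
```

View pics/p1scene.png

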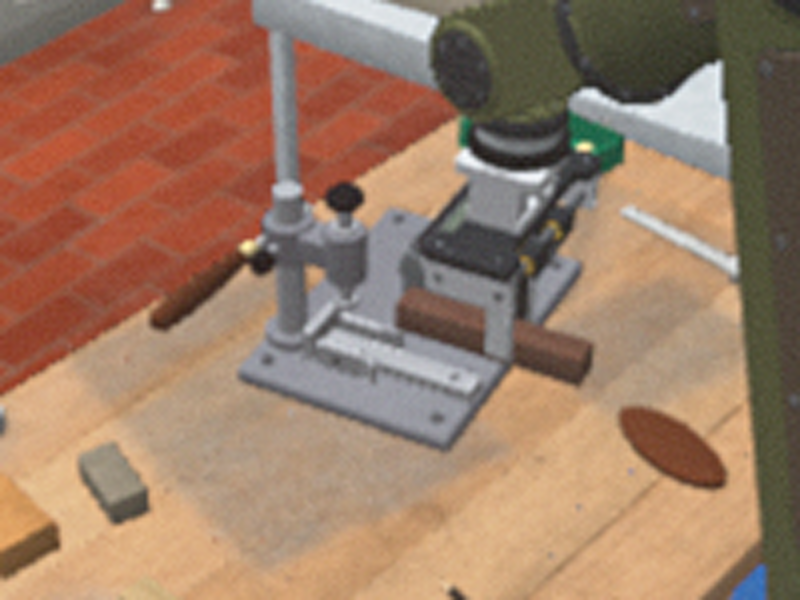

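View pics/p1top.png

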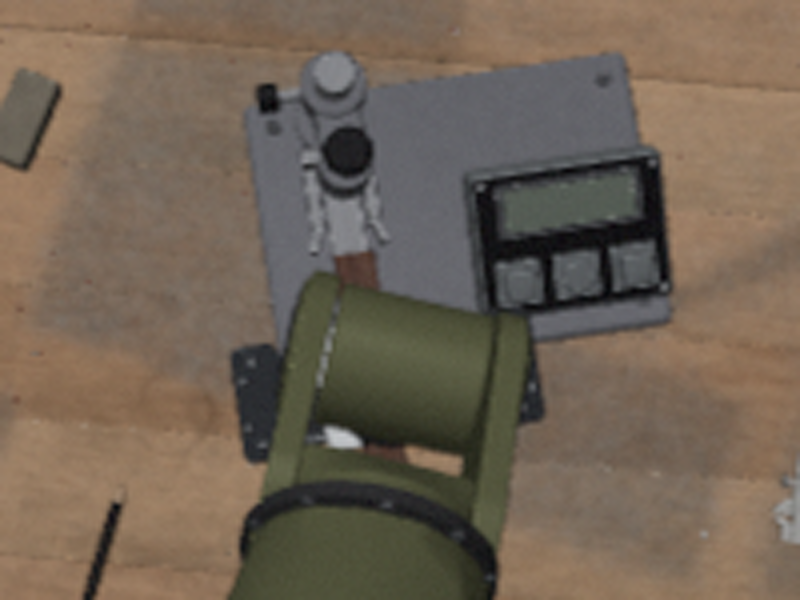

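In the top view the blank's end at (357,265) lines up with the bar and the cheeks. I'll lower it and slide it in.

```bash
python3 -m pendant '[{"claw":0.015,"delta_pos":[0,0.0007,0.02],"rotation":[-0.0016,0.001,0]},{"claw":0.015,"delta_pos":[0,0.0007,0.04],"rotation":[-0.0016,0.001,0]},{"claw":0.015,"delta_pos":[0,0.0007,0.0395],"rotation":[-0.0016,0.001,0]}]'; python3 d.py 522.2 -52.2 44.3 3.14159 0 .159
```

```text
clock: 5.45
eef_pos: [460.5, -61.1, 44.5]
eef_rot: [-3.141, 0.002, 0.161]
wrist_force: [-0.2, -0.4, -1.2]
finger_gap: 26.6
t 5.45 pos [460.47 -61.08  44.49] rot [-3.141e+00  1.800e-03  1.607e-01] F [-0.15 -0.41 -1.18] gap 26.6 j [-0.21  0.33  1.91 -0.    0.91  1.2 ]
delta m [0.0624 0.0011 0.0001] rot [-0.0006  0.0018  0.0017]
```

```bash
python3 -m pendant '[{"claw":0.015,"delta_pos":[0.01,0.001,0],"rotation":[0,0.002,0.0017]},{"claw":0.015,"delta_pos":[0.025,0.001,0],"rotation":[0,0.002,0.0017]},{"claw":0.015,"delta_pos":[0.04,0.001,0],"rotation":[0,0.002,0.0017]},{"claw":0.015,"delta_pos":[0.053,0.001,0],"rotation":[0,0.002,0.0017]},{"claw":0.015,"delta_pos":[0.062,0.001,0],"rotation":[0,0.002,0.0017]},{"claw":0.015,"delta_pos":[0.062,0.001,0],"rotation":[0,0.002,0.0017]}]'; python3 d.py 530.2 -50.8 44 3.14159 0 .159
python3 - <<'E'
from h import *
for n in("scene","top"): a=manip.camera(n)[:,:,::-1];b=a[150:300,200:400] ;cv2.imwrite(f"pics/p2{n}.png",cv2.resize(b,None,fx=4,fy=4,interpolation=cv2.INTER_CUBIC))
E
```

```text
clock: 6.2
eef_pos: [522.2, -52.0, 44.4]
eef_rot: [-3.141, -0.0, 0.159]
wrist_force: [-0.6, 0.6, -1.1]
finger_gap: 26.7
t 6.2 pos [522.21 -52.    44.39] rot [-3.141e+00 -3.000e-04  1.593e-01] F [-0.63  0.6  -1.12] gap 26.7 j [-0.17  0.44  1.74  0.    0.96  1.24]
delta m [0.0081 0.0001 0.0004] rot [-0.0006 -0.0003  0.0003]
```

View pics/p2scene.png

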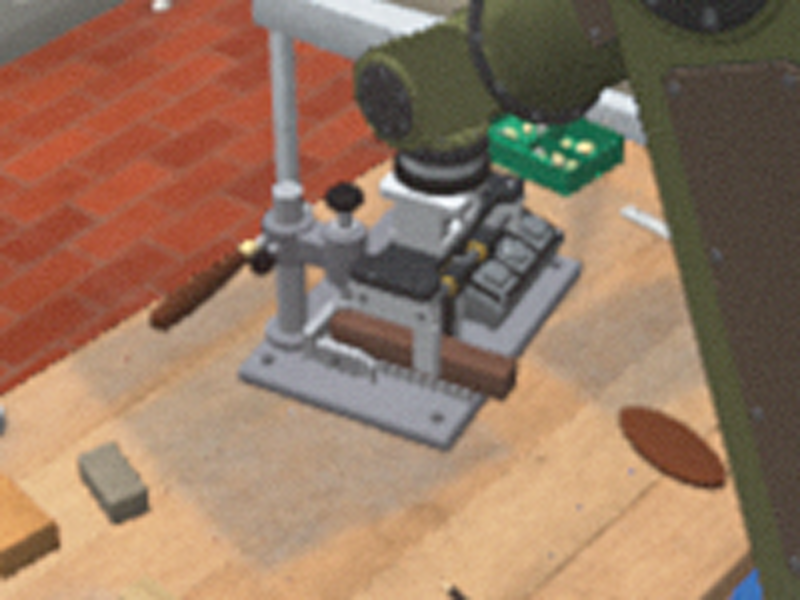

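No contact in the cheeks. I'll lower onto the bar, then ease it to the back stop.

```bash
python3 -m pendant '[{"claw":0.015,"delta_pos":[0.004,0,0.001],"rotation":[0,0,0]},{"claw":0.015,"delta_pos":[0.006,0,0.0016],"rotation":[0,0,0]},{"claw":0.015,"delta_pos":[0.007,0,0.002],"rotation":[0,0,0]},{"claw":0.015,"delta_pos":[0.007,0,0.002],"rotation":[0,0,0]}]'; python3 d.py
```

```text
clock: 6.8
eef_pos: [528.4, -51.0, 42.2]
eef_rot: [-3.141, 0.0, 0.159]
wrist_force: [-0.8, -0.3, -0.5]
finger_gap: 26.7
t 6.8 pos [528.45 -51.02  42.24] rot [-3.1409e+00  3.0000e-04  1.5890e-01] F [-0.83 -0.31 -0.52] gap 26.7 j [-0.17  0.45  1.73  0.    0.96  1.25]
```

```bash
python3 -m pendant '[{"claw":0.015,"delta_pos":[0.001,0,0.0004],"rotation":[0,0,0]},{"claw":0.015,"delta_pos":[0.002,0,0.0004],"rotation":[0,0,0]},{"claw":0.015,"delta_pos":[0.003,0,0.0004],"rotation":[0,0,0]},{"claw":0.015,"delta_pos":[0.003,0,0.0004],"rotation":[0,0,0]}]'; python3 d.py
```

```text
clock: 7.3
eef_pos: [531.6, -50.5, 42.0]
eef_rot: [-3.141, -0.0, 0.159]
wrist_force: [-0.2, -0.2, 2.6]
finger_gap: 26.5
t 7.3 pos [531.63 -50.52  41.98] rot [-3.141e+00 -1.000e-04  1.590e-01] F [-0.2  -0.25  2.61] gap 26.5 j [-0.16  0.46  1.72  0.    0.96  1.25]
```

Now it is on the bar (Fz 2.6 N), but not yet at the stop.

```bash
python3 -m pendant '[{"claw":0.015,"delta_pos":[0.0007,0,0],"rotation":[0,0,0]},{"claw":0.015,"delta_pos":[0.0015,0,0],"rotation":[0,0,0]},{"claw":0.015,"delta_pos":[0.002,0,0],"rotation":[0,0,0]}]'; python3 d.py
```

```text
clock: 7.68
eef_pos: [533.2, -50.3, 42.0]
eef_rot: [-3.141, 0.001, 0.159]
wrist_force: [-8.6, -1.7, 7.0]
finger_gap: 27.0
t 7.67 pos [533.16 -50.28  41.96] rot [-3.1409e+00  1.2000e-03  1.5910e-01] F [-8.56 -1.73  6.99] gap 27.0 j [-0.16  0.46  1.71  0.    0.97  1.25]
```

```bash
python3 -m pendant '[{"claw":0.015,"delta_pos":[0.0005,0,0],"rotation":[0,0,0]},{"claw":0.015,"delta_pos":[0.001,0,0],"rotation":[0,0,0]},{"claw":0.015,"delta_pos":[0.0015,0,0],"rotation":[0,0,0]}]'; python3 d.py
```

```text
clock: 8.05
eef_pos: [533.3, -50.2, 41.9]
eef_rot: [-3.14, 0.005, 0.159]
wrist_force: [-15.6, -3.1, 11.7]
finger_gap: 27.1
t 8.05 pos [533.3  -50.24  41.91] rot [-3.1405  0.0047  0.1592] F [-15.65  -3.13  11.72] gap 27.1 j [-0.16  0.47  1.71 -0.    0.97  1.25]
```

Contact with the back stop at about 15 N along the gauge axis. Release.

```bash
python3 -m pendant '[{"claw":0.035,"delta_pos":[0,0,0],"rotation":[0,0,0]},{"claw":0.05,"delta_pos":[0,0,0],"rotation":[0,0,0]},{"claw":0.05,"delta_pos":[0,0,0],"rotation":[0,0,0]},{"claw":0.05,"delta_pos":[0,0,-0.01],"rotation":[0,0,0]},{"claw":0.05,"delta_pos":[-0.005,0,-0.04],"rotation":[0,0,0]},{"claw":0.05,"delta_pos":[-0.01,0,-0.09],"rotation":[0,0,0]},{"claw":0.05,"delta_pos":[-0.05,0,-0.14],"rotation":[0,0,0]},{"claw":0.03,"delta_pos":[-0.1,0,-0.18],"rotation":[0,0,0]},{"claw":0.01,"delta_pos":[-0.15,0,-0.2],"rotation":[0,0,0]},{"claw":0,"delta_pos":[-0.15,0,-0.2],"rotation":[0,0,0]}]' ; python3 d.py
python3 - <<'E'
from h import *
for n in("scene","top"): a=manip.camera(n)[:,:,::-1];b=a[150:300,200:400] ;cv2.imwrite(f"pics/p3{n}.png",cv2.resize(b,None,fx=4,fy=4,interpolation=cv2.INTER_CUBIC))
E
```

```text
clock: 9.3
eef_pos: [385.0, -74.5, 245.4]
eef_rot: [3.14, -0.001, 0.158]
wrist_force: [0.5, -0.1, -0.2]
finger_gap: 23.1
t 9.3 pos [385.   -74.49 245.41] rot [ 3.1402e+00 -5.0000e-04  1.5800e-01] F [ 0.51 -0.12 -0.16] gap 23.1 j [-0.28 -0.1   1.86 -0.    1.37  1.13]
```

View pics/p3scene.png

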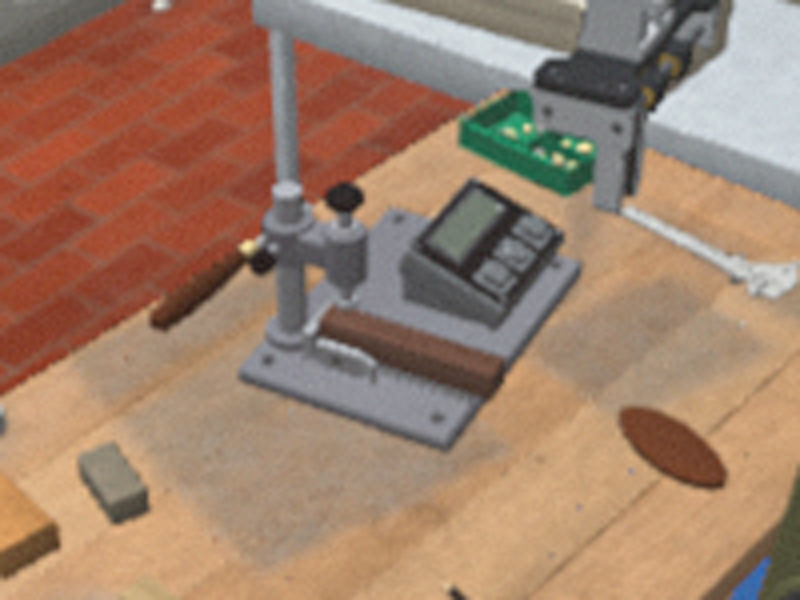

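View pics/p3top.png

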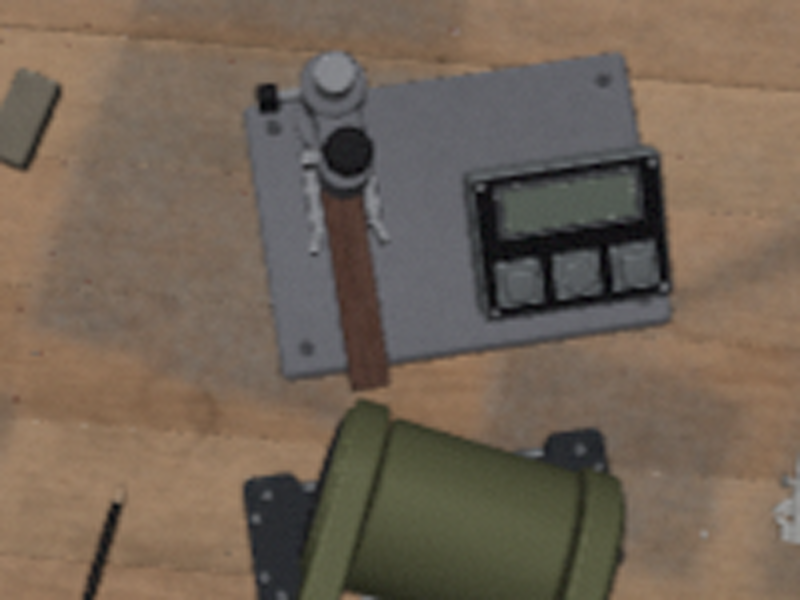

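The blank lies straight on the bar, from (345,190) to (369,388) in the top crop, between the cheeks. Now to the spindle cap, fingers closed.

```bash
python3 d.py 605.7 -38.4 225 3.14159 0 .159
```

```text
t 9.4 pos [386.42 -74.16 243.23] rot [-3.1412e+00  3.0000e-03  1.5870e-01] F [-0.53  0.19 -0.45] gap 15.5 j [-0.28 -0.09  1.86 -0.    1.37  1.13]
delta m [ 0.2222 -0.0006  0.0176] rot [-0.0004  0.003  -0.0003]
```

```bash
python3 -m pendant '[{"claw":0,"delta_pos":[0.045,-0.0006,0],"rotation":[0,0.003,0]},{"claw":0,"delta_pos":[0.09,-0.0006,0],"rotation":[0,0.003,0]},{"claw":0,"delta_pos":[0.135,-0.0006,0],"rotation":[0,0.003,0]},{"claw":0,"delta_pos":[0.18,-0.0006,0.005],"rotation":[0,0.003,0]},{"claw":0,"delta_pos":[0.222,-0.0006,0.015],"rotation":[0,0.003,0]},{"claw":0,"delta_pos":[0.222,-0.0006,0.03],"rotation":[0,0.003,0]},{"claw":0,"delta_pos":[0.222,-0.0006,0.035],"rotation":[0,0.003,0]},{"claw":0,"delta_pos":[0.222,-0.0006,0.04],"rotation":[0,0.003,0]}]'; python3 d.py 605.7 -38.4 185 3.14159 0 .159
```

```text
clock: 10.4
eef_pos: [605.1, -38.6, 202.5]
eef_rot: [-3.141, -0.0, 0.159]
wrist_force: [-0.4, -0.8, -0.6]
finger_gap: 0.4
t 10.4 pos [605.05 -38.55 202.54] rot [-3.1412e+00 -1.0000e-04  1.5850e-01] F [-0.37 -0.78 -0.6 ] gap 0.4 j [-0.12  0.43  1.35  0.    1.36  1.29]
delta m [ 0.0007 -0.      0.0175] rot [-0.0004 -0.0001 -0.0005]
```

```bash
python3 -m pendant '[{"claw":0,"delta_pos":[0.0007,0,0.004],"rotation":[0,0,0]},{"claw":0,"delta_pos":[0.0007,0,0.007],"rotation":[0,0,0]},{"claw":0,"delta_pos":[0.0007,0,0.01],"rotation":[0,0,0]},{"claw":0,"delta_pos":[0.0007,0,0.013],"rotation":[0,0,0]},{"claw":0,"delta_pos":[0.0007,0,0.016],"rotation":[0,0,0]}]'; python3 d.py 605.7 -38.4 177 3.14159 0 .159
```

```text
clock: 11.02
eef_pos: [605.8, -38.4, 186.6]
eef_rot: [-3.141, -0.0, 0.159]
wrist_force: [-1.1, 0.6, 3.9]
finger_gap: 0.8
t 11.03 pos [605.78 -38.43 186.57] rot [-3.1413e+00 -3.0000e-04  1.5860e-01] F [-1.08  0.61  3.89] gap 0.8 j [-0.12  0.44  1.37  0.    1.33  1.29]
delta m [-0.0001 -0.      0.0096] rot [-0.0003 -0.0003 -0.0004]
```

Pushing the spindle now at its 4 N friction. I'll continue to just above contact, then finish in small steps.

```bash
python3 -m pendant '[{"claw":0,"delta_pos":[0,0,0.003],"rotation":[0,0,0]},{"claw":0,"delta_pos":[0,0,0.006],"rotation":[0,0,0]},{"claw":0,"delta_pos":[0,0,0.0085],"rotation":[0,0,0]},{"claw":0,"delta_pos":[0,0,0.0095],"rotation":[0,0,0]}]'; python3 d.py;python3 -m pendant '[{"claw":0,"delta_pos":[0,0,0.0005],"rotation":[0,0,0]},{"claw":0,"delta_pos":[0,0,0.001],"rotation":[0,0,0]},{"claw":0,"delta_pos":[0,0,0.0015],"rotation":[0,0,0]}]'; python3 d.py
```

```text
clock: 11.52
eef_pos: [605.8, -38.4, 176.9]
eef_rot: [-3.141, -0.0, 0.159]
wrist_force: [-2.0, 0.3, 3.6]
finger_gap: 0.8
t 11.53 pos [605.78 -38.43 176.92] rot [-3.1413e+00 -3.0000e-04  1.5860e-01] F [-2.05  0.3   3.56] gap 0.8 j [-0.12  0.45  1.38  0.    1.31  1.29]
clock: 11.9
eef_pos: [605.8, -38.4, 175.4]
eef_rot: [-3.141, -0.0, 0.159]
wrist_force: [-1.5, -0.0, 2.9]
finger_gap: 0.2
t 11.9 pos [605.79 -38.42 175.44] rot [-3.1412e+00 -3.0000e-04  1.5860e-01] F [-1.53 -0.01  2.86] gap 0.2 j [-0.12  0.45  1.39  0.    1.3   1.29]
```

```bash
python3 -m pendant '[{"claw":0,"delta_pos":[0,0,0.0004],"rotation":[0,0,0]},{"claw":0,"delta_pos":[0,0,0.0008],"rotation":[0,0,0]},{"claw":0,"delta_pos":[0,0,0.0012],"rotation":[0,0,0]}]'; python3 d.py
```

```text
clock: 12.28
eef_pos: [605.9, -38.4, 175.2]
eef_rot: [-3.142, -0.001, 0.159]
wrist_force: [-5.5, 0.0, 11.1]
finger_gap: 0.2
t 12.28 pos [605.89 -38.44 175.24] rot [-3.1415e+00 -1.2000e-03  1.5860e-01] F [-5.46  0.02 11.13] gap 0.2 j [-0.12  0.45  1.39  0.    1.3   1.29]
```

Contact at z 175.2 (175 expected), firm at 11 N, so the foot is on the blank. I'll retreat and compute the key's position.

```bash
python3 -m pendant '[{"claw":0,"delta_pos":[0,0,-0.01],"rotation":[0,0,0]},{"claw":0,"delta_pos":[0,0,-0.04],"rotation":[0,0,0]},{"claw":0,"delta_pos":[-0.03,0,-0.06],"rotation":[0,0,0]},{"claw":0,"delta_pos":[-0.08,0,-0.06],"rotation":[0,0,0]},{"claw":0,"delta_pos":[-0.13,0,-0.06],"rotation":[0,0,0]},{"claw":0,"delta_pos":[-0.18,0,-0.06],"rotation":[0,0,0]},{"claw":0,"delta_pos":[-0.22,0,-0.06],"rotation":[0,0,0]}]'
python3 - <<'E'
from h import *
S={n:np.mean([manip.camera(n).astype(float) for _ in range(4)],0) for n in("top","scene")}
np.savez("pics/avg2.npz",**S)
for n,(x0,y0,x1,y1),f in(("top",(312,185,372,235),13),("scene",(298,190,345,236),13)):
    k=np.clip((S[n][y0:y1,x0:x1,::-1]-10)*1.5,0,255).astype(np.uint8);k=cv2.resize(k,None,fx=f,fy=f,interpolation=cv2.INTER_CUBIC);cv2.imwrite(f"pics/kk_{n}.png",k)
for n in S: cv2.imwrite(f"pics/sp_{n}.png",cv2.resize(S[n][150:260,240:350,::-1].astype(np.uint8),None,fx=5,fy=5,interpolation=cv2.INTER_CUBIC))
E
```

```text
clock: 13.15
eef_pos: [387.1, -73.3, 235.3]
eef_rot: [3.141, -0.002, 0.159]
wrist_force: [-0.5, -0.6, 1.2]
finger_gap: 0.4
```

View pics/kk_top.png

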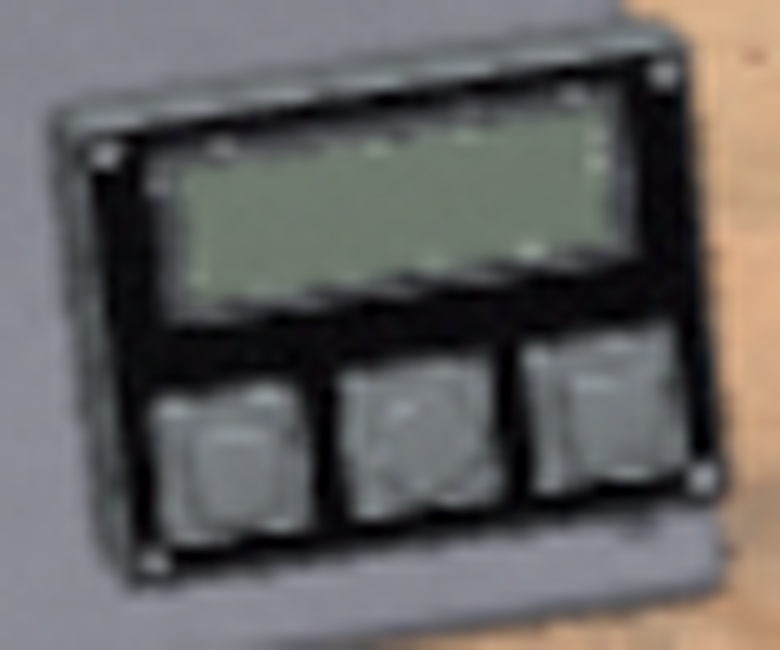

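View pics/kk_scene.png

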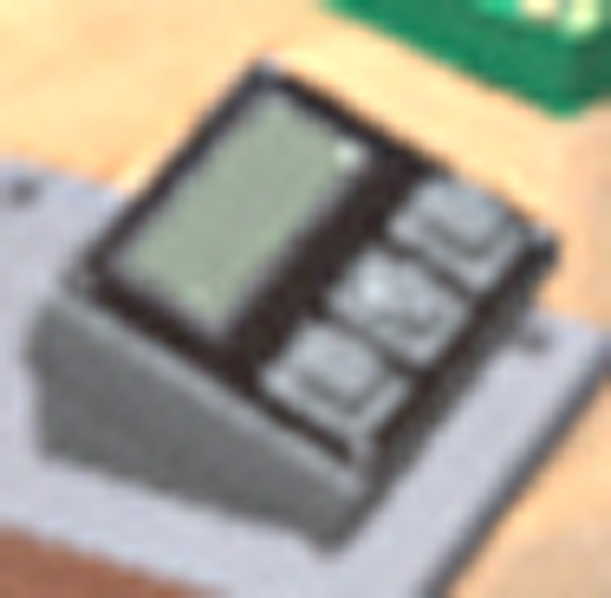

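View pics/sp_scene.png

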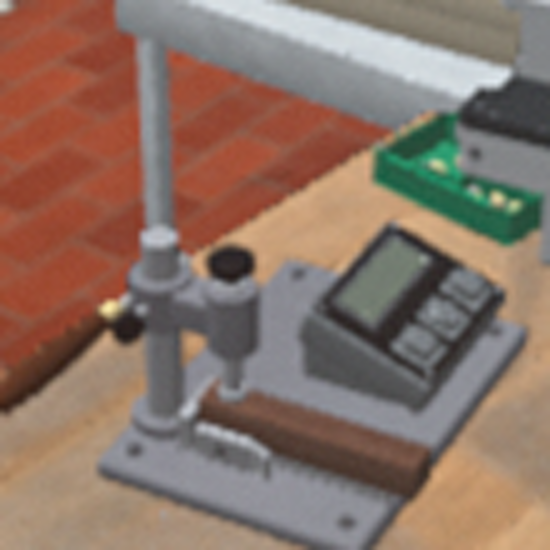

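The foot rests on the blank at (233,393) in the scene crop. The middle key is clearly a disc, with square keys at either side. Next I'll triangulate it.

Run:
```python
from h import *
c=np.array([594.1,-121.4,0]);w=.159;R=np.array([[np.cos(w),-np.sin(w),0],[np.sin(w),np.cos(w),0],[0,0,1]])
T=lambda x,y:("top",312+(x+.5)/13-.5,185+(y+.5)/13-.5)
Q=lambda x,y:("scene",298+(x+.5)/13-.5,190+(y+.5)/13-.5)
for nm,a,b in(("L",(233,465),(336,384)),("M",(421,435),(396,305)),("R",(608,409),(457,232)),
  ("panel TL dot",(106,155),(85,282)),("TR",(663,72),(268,75)),("BR",(703,478),(550,245)),("BL",(153,562),(355,470))):
    p,e=tri(T(*a),Q(*b));print(nm,"world",p.round(1),"miss",e.round(1),"gauge",(R.T@(p-c)).round(1))
```

```text
L world [ 539.1 -161.8   62.8] miss 3.4 gauge [-60.7 -31.2  62.8]
M world [ 546.2 -201.3   63.1] miss 2.9 gauge [-59.9 -71.3  63.1]
R world [ 552.4 -240.8   62.7] miss 2.8 gauge [ -60.  -111.3   62.7]
panel TL dot world [ 600.5 -132.7   86.2] miss 4.1 gauge [  4.6 -12.2  86.2]
TR world [ 621.2 -249.    83.1] miss 2.1 gauge [   6.6 -130.3   83.1]
BR world [ 538.1 -263.8   51.8] miss 5.7 gauge [ -77.8 -131.7   51.8]
BL world [ 520.4 -145.6   52.5] miss 1.2 gauge [-76.6 -12.2  52.5]
```

```bash
cat > k.py <<'E'
from d import *
C=np.array([545.8,-200.5,62.5]);w=.159;n=np.array([-.342*np.cos(w),-.342*np.sin(w),.9397])
s=manip.read_state();p=s["eef_pos"]-C;print("t",round(s["clock"],2),"depth s=%.2f"%(p@n),"lat",(p-(p@n)*n).round(2),"Fax %.2f"%(s["wrist_force"]@n),"F",s["wrist_force"].round(1),"rot",s["eef_rot"].round(4))
E
python3 d.py 518.8 -204.8 137.7 3.14159 -0.349 0.159
```

```text
t 13.55 pos [389.2 -73.1 234.8] rot [-3.1413e+00 -7.0000e-04  1.5900e-01] F [0.31 0.36 0.53] gap 0.3 j [-0.28 -0.08  1.87  0.    1.35  1.13]
delta m [0.107  0.1506 0.0971] rot [-3.000e-04  3.483e-01 -0.000e+00]
```

```bash
python3 -m pendant '[{"claw":0,"delta_pos":[0,0.05,0],"rotation":[0,0.07,0]},{"claw":0,"delta_pos":[0.03,0.1,0],"rotation":[0,0.15,0]},{"claw":0,"delta_pos":[0.06,0.14,0],"rotation":[0,0.25,0]},{"claw":0,"delta_pos":[0.09,0.1506,0.03],"rotation":[0,0.348,0]},{"claw":0,"delta_pos":[0.107,0.1506,0.06],"rotation":[0,0.348,0]},{"claw":0,"delta_pos":[0.107,0.1506,0.097],"rotation":[0,0.348,0]},{"claw":0,"delta_pos":[0.107,0.1506,0.097],"rotation":[0,0.348,0]}]'; python3 k.py; python3 d.py 534.0 -202.4 95.4 3.14159 -0.349 0.159
```

```text
clock: 14.42
eef_pos: [518.1, -204.0, 135.2]
eef_rot: [-3.137, -0.345, 0.158]
wrist_force: [0.3, -0.5, 0.1]
finger_gap: 0.4
t 14.43 depth s=77.83 lat [-1.46  0.7  -0.48] Fax -0.03 F [ 0.3 -0.5  0.1] rot [-3.1374 -0.3445  0.1581]
t 14.43 pos [ 518.06 -204.02  135.15] rot [-3.1374 -0.3445  0.1581] F [ 0.32 -0.46  0.06] gap 0.4 j [-0.55  0.24  1.81  0.3   0.85  0.69]
delta m [0.0016 0.0011 0.0428] rot [-0.0039  0.0045 -0.0009]
```

```bash
python3 -m pendant '[{"claw":0,"delta_pos":[0.0016,0.001,0.02],"rotation":[-0.004,0.0045,0]},{"claw":0,"delta_pos":[0.0016,0.001,0.04],"rotation":[-0.004,0.0045,0]},{"claw":0,"delta_pos":[0.0016,0.001,0.043],"rotation":[-0.004,0.0045,0]},{"claw":0,"delta_pos":[0.0016,0.001,0.043],"rotation":[-0.004,0.0045,0]}]'; python3 k.py;python3 - <<'E'
from h import *
for n in("scene","top"): a=manip.camera(n)[:,:,::-1];b=a[150:270,270:390] ;cv2.imwrite(f"pics/p5{n}.png",cv2.resize(b,None,fx=5,fy=5,interpolation=cv2.INTER_CUBIC))
E
```

```text
clock: 14.92
eef_pos: [534.5, -202.5, 96.4]
eef_rot: [3.141, -0.35, 0.159]
wrist_force: [0.2, -0.2, -0.4]
finger_gap: 0.4
t 14.93 depth s=35.84 lat [ 0.78 -0.09  0.27] Fax -0.45 F [ 0.2 -0.2 -0.4] rot [ 3.141  -0.35    0.1585]
```

View pics/p5scene.png

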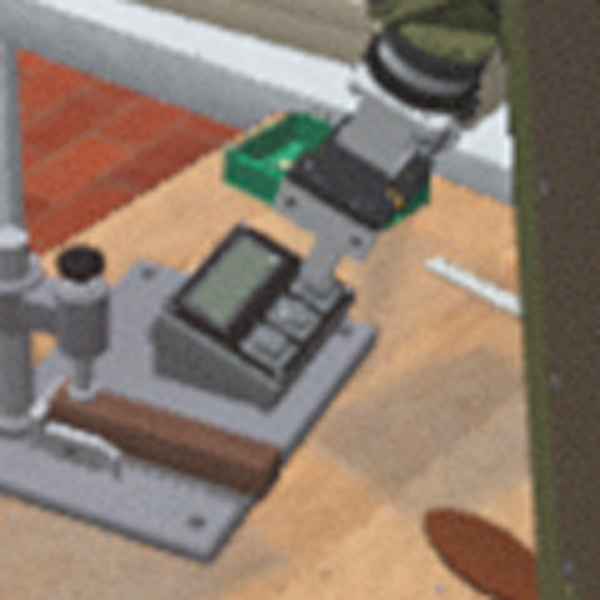

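View pics/p5top.png

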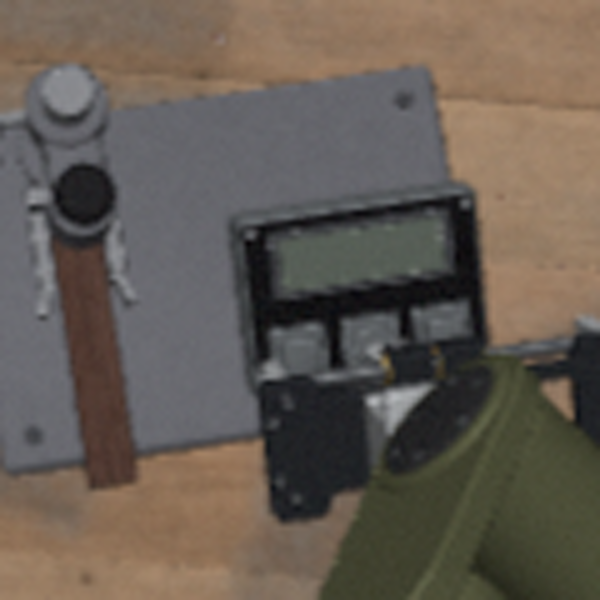

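Run:
```python
from h import *
C=np.array([545.8,-200.5,62.5]);w=.159;n=np.array([-.342*np.cos(w),-.342*np.sin(w),.9397])
for s in(0,10,20,36):print(s,((proj("scene",C+s*n)-[270,150]+.5)*5).round(0),((proj("top",C+s*n)-[270,150]+.5)*5).round(0))
```

```text
0 [290. 319.] [372. 346.]
10 [295. 309.] [376. 350.]
20 [300. 299.] [380. 354.]
36 [309. 283.] [387. 361.]
```

Run:
```python
from h import *
C=np.array([545.8,-200.5,62.5]);w=.159;n=np.array([-.342*np.cos(w),-.342*np.sin(w),.9397])
a=manip.camera("scene")[:,:,::-1];x0,y0=310,185;b=cv2.resize(np.clip(a[y0:y0+45,x0:x0+45]*1.3,0,255).astype(np.uint8),None,fx=13,fy=13,interpolation=cv2.INTER_CUBIC)
g=np.array([np.cos(w),np.sin(w),0]);
tx=np.array([.9397*np.cos(w),.9397*np.sin(w),.342]);ty=np.array([-np.sin(w),np.cos(w),0])
tip=manip.read_state()["eef_pos"]
for P in([tip+a*tx+b_*ty for a,b_ in((8,12),(8,-12),(-8,-12),(-8,12))],[C,C+tip-C]):
    q=np.round((proj("scene",np.array(P))-[x0,y0]+.5)*13).astype(int);cv2.polylines(b,[q.reshape(-1,1,2)],True,(0,255,255),1)
cv2.imwrite("pics/p6.png",b)
```

```text
(no output)
```

View pics/p6.png

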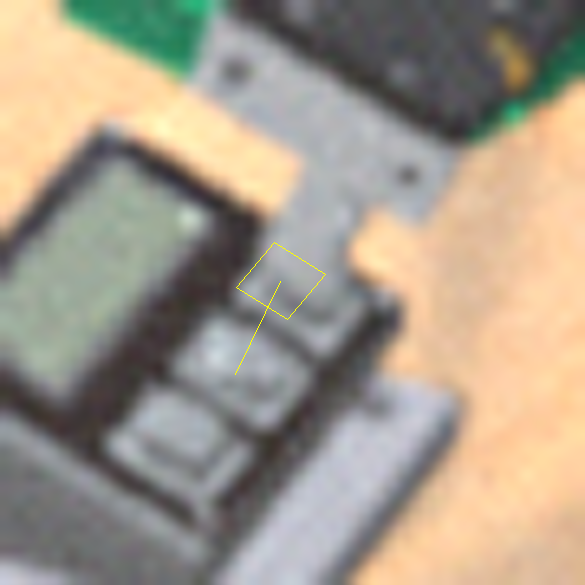

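```bash
python3 -m pendant '[{"claw":0,"delta_pos":[-0.0008,0,0.008],"rotation":[0,0,0]},{"claw":0,"delta_pos":[-0.0008,0,0.015],"rotation":[0,0,0]},{"claw":0,"delta_pos":[-0.0008,0,0.018],"rotation":[0,0,0]},{"claw":0,"delta_pos":[-0.0008,0,0.019],"rotation":[0,0,0]},{"claw":0,"delta_pos":[-0.0008,0,0.02],"rotation":[0,0,0]}]'; python3 k.py
```

```text
clock: 15.7
eef_pos: [540.4, -201.6, 77.3]
eef_rot: [3.141, -0.35, 0.158]
wrist_force: [-0.1, 0.5, -0.7]
finger_gap: 0.1
t 15.7 depth s=15.78 lat [-0.05 -0.28 -0.03] Fax -0.70 F [-0.1  0.5 -0.7] rot [ 3.1408 -0.3502  0.1584]
```

```bash
python3 -m pendant '[{"claw":0,"delta_pos":[0,0,0.0005],"rotation":[0,0,0]},{"claw":0,"delta_pos":[0,0,0.001],"rotation":[0,0,0]}]'>/dev/null; python3 k.py;python3 -m pendant '[{"claw":0,"delta_pos":[0,0,0.0005],"rotation":[0,0,0]},{"claw":0,"delta_pos":[0,0,0.001],"rotation":[0,0,0]}]'>/dev/null; python3 k.py
```

```text
t 15.95 depth s=14.85 lat [-0.01 -0.32 -0.02] Fax -0.07 F [-0.3  0.4 -0.1] rot [ 3.1407 -0.3504  0.1584]
t 16.2 depth s=13.85 lat [ 0.01 -0.34 -0.01] Fax 0.12 F [ 0.9 -0.5  0.4] rot [ 3.1406 -0.3504  0.1584]
```

```bash
python3 -m pendant '[{"claw":0,"delta_pos":[0,0,0.0005],"rotation":[0,0,0]},{"claw":0,"delta_pos":[0,0,0.001],"rotation":[0,0,0]}]'>/dev/null; python3 k.py
```

```text
t 16.45 depth s=12.81 lat [ 0.01 -0.31 -0.01] Fax 0.06 F [-0.1 -0.2  0. ] rot [ 3.1406 -0.3504  0.1584]
```

```bash
python3 -m pendant '[{"claw":0,"delta_pos":[0,0,0.0005],"rotation":[0,0,0]},{"claw":0,"delta_pos":[0,0,0.001],"rotation":[0,0,0]}]'>/dev/null; python3 k.py
```

```text
t 16.7 depth s=11.78 lat [-0.   -0.34 -0.02] Fax 0.15 F [ 0.4 -0.2  0.3] rot [ 3.1406 -0.3504  0.1584]
```

```bash
python3 -m pendant '[{"claw":0,"delta_pos":[0,0,0.0005],"rotation":[0,0,0]},{"claw":0,"delta_pos":[0,0,0.001],"rotation":[0,0,0]}]'>/dev/null; python3 k.py
```

```text
t 16.95 depth s=10.74 lat [ 0.01 -0.32 -0.01] Fax -1.05 F [ 1.2 -0.7 -0.7] rot [ 3.1406 -0.3504  0.1584]
```

```bash
python3 -m pendant '[{"claw":0,"delta_pos":[0,0,0.0005],"rotation":[0,0,0]},{"claw":0,"delta_pos":[0,0,0.001],"rotation":[0,0,0]}]'>/dev/null; python3 k.py
```

```text
t 17.2 depth s=9.71 lat [ 0.04 -0.33 -0.  ] Fax 0.44 F [-0.3 -0.9  0.3] rot [ 3.1406 -0.3504  0.1585]
```

```bash
python3 -m pendant '[{"claw":0,"delta_pos":[0,0,0.0005],"rotation":[0,0,0]},{"claw":0,"delta_pos":[0,0,0.001],"rotation":[0,0,0]}]'>/dev/null; python3 k.py
```

```text
t 17.45 depth s=8.69 lat [ 0.04 -0.33 -0.01] Fax -0.26 F [-0.2  0.4 -0.3] rot [ 3.1406 -0.3504  0.1584]
```

```bash
python3 -m pendant '[{"claw":0,"delta_pos":[0,0,0.0005],"rotation":[0,0,0]},{"claw":0,"delta_pos":[0,0,0.001],"rotation":[0,0,0]}]'>/dev/null; python3 k.py
```

```text
t 17.7 depth s=7.64 lat [ 0.03 -0.34 -0.01] Fax 0.90 F [-1.  -0.4  0.6] rot [ 3.1406 -0.3504  0.1584]
```

```bash
python3 -m pendant '[{"claw":0,"delta_pos":[0,0,0.0004],"rotation":[0,0,0]},{"claw":0,"delta_pos":[0,0,0.0008],"rotation":[0,0,0]}]'>/dev/null; python3 k.py
```

```text
t 17.95 depth s=6.80 lat [-0.01 -0.34 -0.02] Fax 0.83 F [-0.3 -0.9  0.7] rot [ 3.1406 -0.3503  0.1584]
```

```bash
python3 -m pendant '[{"claw":0,"delta_pos":[0,0,0.0003],"rotation":[0,0,0]},{"claw":0,"delta_pos":[0,0,0.0006],"rotation":[0,0,0]}]'>/dev/null; python3 k.py
```

```text
t 18.2 depth s=6.20 lat [ 0.03 -0.33 -0.01] Fax 0.63 F [-0.6  0.1  0.5] rot [ 3.1406 -0.3504  0.1584]
```

```bash
python3 -m pendant '[{"claw":0,"delta_pos":[0,0,0.0003],"rotation":[0,0,0]},{"claw":0,"delta_pos":[0,0,0.0006],"rotation":[0,0,0]}]'>/dev/null; python3 k.py
```

```text
t 18.45 depth s=5.65 lat [ 0.07 -0.35  0.  ] Fax 1.40 F [-1.8 -0.7  0.8] rot [ 3.1405 -0.3505  0.1585]
```

```bash
python3 -m pendant '[{"claw":0,"delta_pos":[0,0,0.0002],"rotation":[0,0,0]},{"claw":0,"delta_pos":[0,0,0.0004],"rotation":[0,0,0]}]'>/dev/null; python3 k.py
```

```text
t 18.7 depth s=5.30 lat [ 0.05 -0.37 -0.  ] Fax 3.42 F [-1.9  0.9  3. ] rot [ 3.1406 -0.3504  0.1585]
```

```bash
python3 -m pendant '[{"claw":0,"delta_pos":[0,0,0.0002],"rotation":[0,0,0]},{"claw":0,"delta_pos":[0,0,0.0004],"rotation":[0,0,0]}]'>/dev/null; python3 k.py
```

```text
t 18.95 depth s=4.96 lat [ 0.08 -0.38  0.01] Fax 3.99 F [-1.9  0.2  3.6] rot [ 3.1405 -0.3505  0.1585]
```

Contact at about s = 5.9, so the peak is expected near 4.5 and the click near 1.9. I'll continue in small steps.

```bash
python3 -m pendant '[{"claw":0,"delta_pos":[0,0,0.0002],"rotation":[0,0,0]},{"claw":0,"delta_pos":[0,0,0.0005],"rotation":[0,0,0]}]'>/dev/null; python3 k.py
```

```text
t 19.2 depth s=4.51 lat [ 0.09 -0.37  0.01] Fax 4.08 F [-4.1  0.1  2.9] rot [ 3.1405 -0.3505  0.1585]
```

```bash
python3 -m pendant '[{"claw":0,"delta_pos":[0,0,0.0002],"rotation":[0,0,0]},{"claw":0,"delta_pos":[0,0,0.0005],"rotation":[0,0,0]}]'>/dev/null; python3 k.py
```

```text
t 19.45 depth s=4.00 lat [ 0.04 -0.36 -0.01] Fax 4.82 F [-3.2  1.2  4. ] rot [ 3.1406 -0.3504  0.1585]
```

```bash
python3 -m pendant '[{"claw":0,"delta_pos":[0,0,0.0002],"rotation":[0,0,0]},{"claw":0,"delta_pos":[0,0,0.0004],"rotation":[0,0,0]}]'>/dev/null; python3 k.py
```

```text
t 19.7 depth s=3.59 lat [ 0.06 -0.35 -0.  ] Fax 4.45 F [-3.   0.7  3.7] rot [ 3.1406 -0.3504  0.1585]
```

```bash
python3 -m pendant '[{"claw":0,"delta_pos":[0,0,0.0002],"rotation":[0,0,0]},{"claw":0,"delta_pos":[0,0,0.0004],"rotation":[0,0,0]}]'>/dev/null; python3 k.py
```

```text
t 19.95 depth s=3.16 lat [ 0.08 -0.34  0.01] Fax 4.89 F [-4.1  0.2  3.7] rot [ 3.1405 -0.3505  0.1586]
```

```bash
python3 -m pendant '[{"claw":0,"delta_pos":[0,0,0.0002],"rotation":[0,0,0]},{"claw":0,"delta_pos":[0,0,0.0003],"rotation":[0,0,0]}]'>/dev/null; python3 k.py
```

```text
t 20.2 depth s=2.79 lat [ 0.06 -0.35 -0.  ] Fax 3.56 F [-2.3  0.8  3. ] rot [ 3.1406 -0.3504  0.1585]
```

```bash
python3 -m pendant '[{"claw":0,"delta_pos":[0,0,0.0002],"rotation":[0,0,0]},{"claw":0,"delta_pos":[0,0,0.0003],"rotation":[0,0,0]}]'>/dev/null; python3 k.py
```

```text
t 20.45 depth s=2.48 lat [ 0.06 -0.34  0.  ] Fax 3.98 F [-2.8  0.5  3.3] rot [ 3.1406 -0.3504  0.1585]
```

```bash
python3 -m pendant '[{"claw":0,"delta_pos":[0,0,0.0001],"rotation":[0,0,0]},{"claw":0,"delta_pos":[0,0,0.0003],"rotation":[0,0,0]}]'>/dev/null; python3 k.py
```

```text
t 20.7 depth s=2.14 lat [ 0.05 -0.35 -0.  ] Fax 3.81 F [-2.5 -0.1  3.2] rot [ 3.1406 -0.3504  0.1584]
```

```bash
python3 -m pendant '[{"claw":0,"delta_pos":[0,0,0.0001],"rotation":[0,0,0]},{"claw":0,"delta_pos":[0,0,0.0003],"rotation":[0,0,0]}]'>/dev/null; python3 k.py
```

```text
t 20.95 depth s=1.81 lat [ 0.04 -0.33 -0.01] Fax 2.63 F [-0.9  0.1  2.5] rot [ 3.1406 -0.3504  0.1585]
```

```bash
python3 -m pendant '[{"claw":0,"delta_pos":[0,0,0.0001],"rotation":[0,0,0]},{"claw":0,"delta_pos":[0,0,0.0002],"rotation":[0,0,0]}]'>/dev/null; python3 k.py
```

```text
t 21.2 depth s=1.62 lat [ 0.05 -0.37 -0.  ] Fax 2.27 F [-1.6  0.7  1.9] rot [ 3.1406 -0.3504  0.1585]
```

```bash
python3 -m pendant '[{"claw":0,"delta_pos":[0,0,0.0001],"rotation":[0,0,0]},{"claw":0,"delta_pos":[0,0,0.0002],"rotation":[0,0,0]}]'>/dev/null; python3 k.py
```

```text
t 21.45 depth s=1.41 lat [ 0.06 -0.34  0.  ] Fax 3.71 F [-2.4 -0.2  3.1] rot [ 3.1406 -0.3504  0.1585]
```

```bash
for i in 1 2 3; do python3 -m pendant '[{"claw":0,"delta_pos":[0,0,0],"rotation":[0,0,0]}]'>/dev/null; python3 k.py; done
```

```text
t 21.57 depth s=1.40 lat [ 0.07 -0.35  0.  ] Fax 2.71 F [-1.8  0.1  2.3] rot [ 3.1406 -0.3505  0.1585]
t 21.7 depth s=1.40 lat [ 0.05 -0.36 -0.  ] Fax 2.22 F [-2.2  0.6  1.6] rot [ 3.1406 -0.3504  0.1585]
t 21.82 depth s=1.40 lat [ 0.05 -0.36 -0.  ] Fax 3.93 F [-1.9  1.3  3.6] rot [ 3.1406 -0.3504  0.1585]
```

```bash
python3 -m pendant '[{"claw":0,"delta_pos":[0,0,0.0002],"rotation":[0,0,0]}]'>/dev/null; python3 k.py; for i in 1 2 3 4; do python3 -m pendant '[{"claw":0,"delta_pos":[0,0,0],"rotation":[0,0,0]}]'>/dev/null; python3 k.py; done
```

```text
t 21.95 depth s=1.18 lat [ 0.04 -0.34 -0.01] Fax 2.80 F [-1.6  0.   2.4] rot [ 3.1406 -0.3504  0.1585]
t 22.07 depth s=1.21 lat [ 0.05 -0.36 -0.  ] Fax 3.10 F [-2.2  0.2  2.5] rot [ 3.1406 -0.3504  0.1585]
t 22.2 depth s=1.22 lat [ 0.08 -0.36  0.01] Fax 3.39 F [-2.5 -0.7  2.7] rot [ 3.1405 -0.3505  0.1585]
t 22.32 depth s=1.22 lat [ 0.07 -0.35  0.01] Fax 4.20 F [-2.7  0.5  3.5] rot [ 3.1406 -0.3505  0.1585]
t 22.45 depth s=1.21 lat [ 0.06 -0.36  0.  ] Fax 3.14 F [-1.6  0.9  2.8] rot [ 3.1406 -0.3504  0.1585]
```

Force fell to a minimum of about 2.4 N near s = 1.7 and is now rising slowly. Travel from the felt contact (5.6 to 5.8) is about 4.4 mm, so it has clicked. Let it up.

```bash
python3 -m pendant '[{"claw":0,"delta_pos":[0,0,-0.002],"rotation":[0,0,0]},{"claw":0,"delta_pos":[0,0,-0.005],"rotation":[0,0,0]},{"claw":0,"delta_pos":[0,0,-0.01],"rotation":[0,0,0]},{"claw":0,"delta_pos":[0,0,-0.03],"rotation":[0,0,0]},{"claw":0,"delta_pos":[0,0,-0.07],"rotation":[0,0,0]},{"claw":0,"delta_pos":[-0.02,0,-0.12],"rotation":[0,0,0]},{"claw":0,"delta_pos":[-0.06,0,-0.14],"rotation":[0,0,0]},{"claw":0,"delta_pos":[-0.1,0,-0.14],"rotation":[0,0,0]},{"claw":0,"delta_pos":[-0.1,0,-0.14],"rotation":[0,0,0]}]';python3 d.py
python3 - <<'E'
from h import *
for n in("scene","top"): a=manip.camera(n)[:,:,::-1];b=a[150:300,200:400] ;cv2.imwrite(f"pics/p9{n}.png",cv2.resize(b,None,fx=4,fy=4,interpolation=cv2.INTER_CUBIC))
E
```

```text
clock: 23.58
eef_pos: [403.7, -223.4, 160.6]
eef_rot: [3.141, -0.35, 0.156]
wrist_force: [0.9, 0.1, -0.2]
finger_gap: 0.6
t 23.57 pos [ 403.68 -223.41  160.63] rot [ 3.1409 -0.3501  0.1562] F [ 0.92  0.14 -0.15] gap 0.6 j [-0.74  0.01  2.01  0.34  0.93  0.49]
```

View pics/p9scene.png

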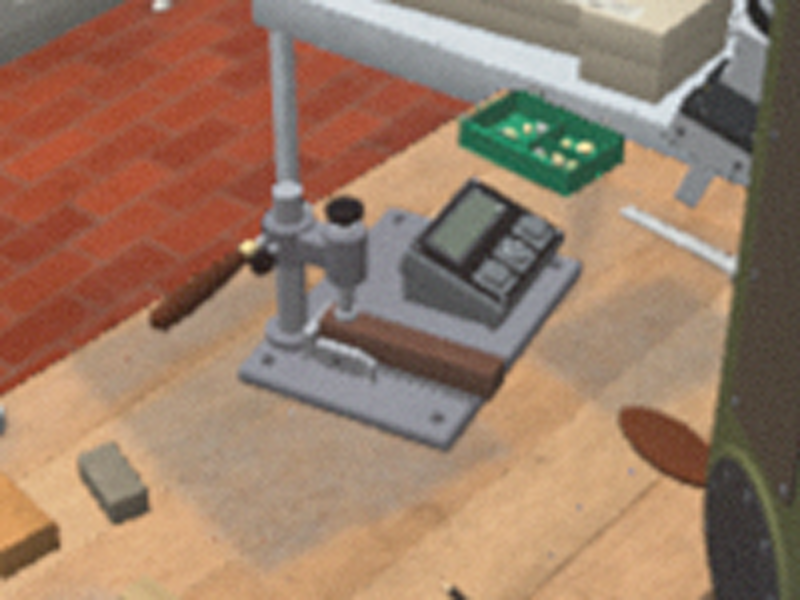

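View pics/p9top.png

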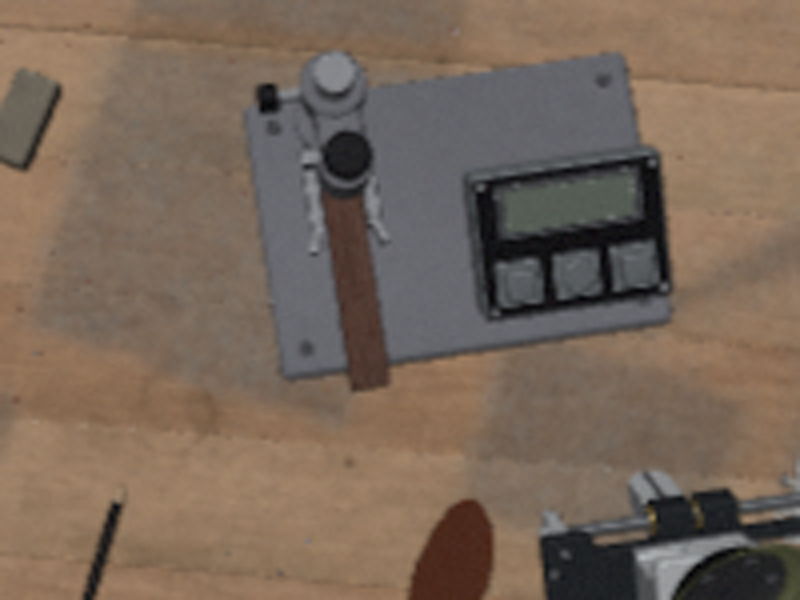

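The blank is straight between the cheeks with the foot down on it, and the arm is clear. I'm handing in.

```bash
python3 -c "
from cell import manip
print(manip.sign_off())"
```

```text
the job is handed in; nothing more can be done
None
```

I set the gauge on the brown 160 mm master and handed the job in at about 23.7 s of the 64 s allowed; no verdict came back.

- **Blank:** It was laid on the anvil bar and pushed against the back stop with about 15 N. The last pictures show it straight between the cheeks and not moved since I let go of it.
- **Spindle:** I pushed the cap down until the foot rested on the blank. The cap top stood at 175.2 mm (175 expected), with a firm 11 N.
- **Round key:** This was the middle of the three. I felt contact, then the force rose, fell to about 2.4 N and began to rise again. I stopped there, at roughly 4.2 to 4.5 mm of travel, and let the key up.

**Uncertain checks:**
- The force readings scatter by about 0.7 N, so the key's travel is known only to about 0.3 mm.
- The force peak I saw was about 4.9 N, below the stated 6.3 N.
- The two cameras disagreed by about 3 mm on point positions. I used the top view, and the contacts I felt agreed with it.

The last pictures show the robot clear of everything. The square keys, the other two blanks and the other things on the table were not deliberately touched. The black and light blanks and the far end of the table were outside those last pictures, so I did not re-check them at the end.

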